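Clamp the tilted mixer disc with a T-handle hex key

ROBOT

A 7-joint arm with a two-finger parallel gripper is mounted at the origin on a cart in front of the work surface, level with it; the furniture and walls round the work are solid. World frame = base frame: x ahead of the robot, y to its left, z up, the work surface at z = 0. Lengths are in m, angles in rad, forces in N, time in s.
With the tool pointing down it reaches from about 0.425 to 0.95 m from the base axis. Payload 4.7 kg.
Tool frame: the origin (TCP) lies at the very end of the fingers, on their centre line; the grasp point (between the pads) lies 19 mm behind it (robot.tcp_to_grasp is the z of the grasp point in the tool frame, in m); z points along the fingers, y is the line along which they close (so a half turn about z gives the same grasp; the last joint's range is limited). The gripper opens to 85 mm and grips with 20 to 120 N. Pads are 22 mm wide; open, the fingers measure 114 mm over their backs; the gripper's body (76 mm by 85 mm) begins 54 mm behind the grasp point. The pads swing forward as they close: fully open they stand 13 mm farther back than shut.
Start: joints at [1.239, 0.469, -0.049, 1.532, 0.024, 1.141, -0.082], TCP at [0.201, -0.644, 0.231] pointing down, gripper open.
Joint ranges: [-2.59, 2.59], [-0.33, 1.99], [-1.39, 1.29], [0.1, 2.45], [-1.04, 4.18], [0.21, 1.99], [-2.66, 2.66]. Speed limits (rad/s): [2.57, 2.57, 3.14, 3.14, 3.14, 3.14, 3.14].

INTERFACE

Orientations are given as a unit quaternion [x, y, z, w].
In Python, from rig import robot gives the robot as it stands.
- The arm moves only by the shell command python3 steer.py [FORCE], which reads ROWS from standard input. ROWS is one flat JSON list of numbers that holds 1 to 5 rows one after another, with no inner brackets; each row has 7 numbers: the finger opening in m, then dx, dy, dz in shares of the most that a row can go, 1 being 62.5 mm, then a rotation vector rx, ry, rz in units of 0.1 rad; each row shifts and turns the commanded pose from where the row before left it, along the tool's axes as they then stand; what a row does not reach is not made up. A row lasts 1/8 s, in which the tool goes at most 0.0625 m and 0.188 rad, less where a joint would pass 70% of its speed; a pose out of reach is approached as far as the arm can. The fingers move at their own pace and stop on an object; FORCE is the grip in N (left out, the last holds). Time passes only in rows, so rows that do not move let the fingers close. It prints the time, the measured TCP pose, the force, the opening and the grip force at its end. Input that does not fit is refused with a message, and nothing moves.
- robot.get_obs(): the state, without advancing time (a new reading comes with each control period).
- robot.capture(name): name is "side" or "top" or "wrist"; returns the picture (400x640x3 uint8, blue, green, red); there is no depth.
- robot.camera_params(name): a dict with "intrinsics" (3x3 intrinsics, pixels), "cam_to_world" (4x4, takes a point from camera to world coordinates). Camera axes: x right, y down, z forward; pixel columns grow to the right and rows downward; lengths in m; the calibration is good to about 2 mm. A picture is of the moment at which its call begins: read the wrist's pose just before it. camera_params takes no time and is no camera call; for the wrist camera it gives the pose at the moment of the call.
- robot.finish_job(): hands the job in; it is judged then, once.
The state is a dict: "time_s": time; "joint_pos": joint angles; "joint_velocities": joint speeds; "effort": joint torques, N m; "eef_pos": TCP position; "eef_rot": TCP orientation; "ft_force": force on the tool from outside, world axes, zero at the start; "ft_torque": the same for the moment, N m; "opening": finger opening in m; "grip_force": force on a finger pad.
Only numpy, scipy, OpenCV 4.12 (cv2) and the standard library are available. Lean on these libraries where they do the work, as an engineer would, in place of code of your own. Each camera call takes 0.05 s, during which the arm holds its last target. There are 200 camera calls.

TASK

Tighten the clamp screw in the middle of the tilted mixer disc before the mixer is used: take the orange T-handle hex key from its fork stand, push it fully home in the screw's hexagon socket before turning, and turn the screw clockwise until it stops. Then pull the key out and hang it back in the fork stand, upright with its cross bar lying across both prongs, without disturbing the beaker, bottle, timer or cup.

Things in the scene. Friction and masses are not known exactly. Their poses are not given: they have to be found in the camera images.
- hex_key: Orange T-handle hex key, 0.3 kg. Origin: on the shaft axis, at the underside of the cross bar. z runs up to the handle, x along the bar (and through two corners of the hexagon). Cross bar 120 (x) x 18 x 16 mm high; grip block over the shaft 38 (x) x 20 (y) x 40 mm high (z 0 to 40); steel hexagon shaft 24 mm across flats, from z = 0 to -110 mm; collar 33 mm across at z = -9 to -1 mm
- key_tip (a point): centre of the free end of the key's shaft, 110 mm below the key's origin; same axes as the key; the last 6 mm of the shaft taper
- key_grip (a point): middle of the key's grip block, 24 mm above the key's origin on the shaft axis, same axes: grip here across the 20 mm width (along y), about 40 N
- socket_mouth (a point): centre of the mouth of the hexagon socket in the round steel clamp screw (46 mm across) amid the blue disc; turns with the screw. z points out along the screw axis, 35 degrees from vertical; x runs through a corner of the hexagon: the key enters when its x agrees with this x, or differs by any multiple of 60 degrees, to within about 10. Socket 26.5 mm across flats, 26 mm deep, first 4 mm flared
- socket_floor (a point): centre of the socket's floor, 26 mm below its mouth; same axes. The key is home when its tip stands on it; it then has 1.25 mm clearance a side and about 13 degrees of turning play each way
- clamp_screw (a joint): turn of the clamp screw, rad; grows clockwise as seen looking into the socket (turning about -z of socket_mouth); starts loose between 0 and 0.35, firm stop at 1.05. Friction 0.2 N m; the socket is greased; it stays where it is left and does not move along its axis
- mixer: white disc mixer, fixed to the table, foot 170 x 150 mm; origin on the table under the centre of the blue disc (156 mm across, centre 105 mm up); x points to its back. Disc and screw lean 35 degrees toward its front (-x); the socket mouth stands 30 mm proud of the disc. Black tube clips 15 mm high stand round the rim
- fork_stand: metal stand fixed to the table, base 150 x 120 x 10 mm; origin on the table below where the key hangs. Two prongs along x, tops at z = 125 mm, each 14 mm wide, with a 40 mm gap centred on y = 0, run from an upright plate (x = 59 to 73 mm, flush with the tops) to the open end at x = -45 mm, where red stops rise 4 mm
- fork_rest (a point): middle of the gap, level with the prong tops (125 mm up), same axes as the stand: the key hangs with its origin here (x -20 to +35 mm is good), bar along y, resting on both prongs
- beaker: clear beaker, 52 mm across, 69 mm high, loose bystander; origin centre of its underside
- bottle: white bottle with a red cap, 54 mm across, 120 mm high, loose bystander; origin centre of its underside
- timer: small white timer, 58 x 62 x 18 mm, loose bystander; origin centre of its underside
- cup: clear sample cup, 35 mm across, 55 mm high, loose bystander; origin centre of its underside

How it is judged:
On the way, in this order (a step that is already met when the one before it is completed fails the run):
1. the key stands fully home in the socket (tip within 5 mm of the floor's centre, in line with the screw) while the screw is still loose (below 0.6 rad) (distance between key_tip and socket_floor below 0.005 m and angle between the z axis of hex_key and the z axis of socket_mouth, either way round below 0.13 rad and value of joint clamp_screw below 0.6 rad), for 0.2 s.
2. the screw is turned clockwise to its stop (over 1.0 rad) with the key still home (distance between key_tip and socket_floor below 0.006 m and angle between the z axis of hex_key and the z axis of socket_mouth, either way round below 0.13 rad and value of joint clamp_screw above 1 rad), for 0.1 s.
At the end, for the whole second after the job is handed in: The clamp screw is at its stop (over 0.98 rad) and the released key hangs at rest in the fork stand: upright within about 8 degrees, shaft between the prongs, cross bar across them within 34 degrees, its underside on the prong tops (within 6 mm) (value of joint clamp_screw above 0.98 rad and angle between hex_key's own z axis and vertical below 0.15 rad and linear speed of hex_key below 0.02 m/s and angle between the x axis of hex_key and the y axis of fork_stand, either way round below 0.6 rad and x of hex_key in the frame of fork_stand between -0.032 and 0.05 m and y of hex_key in the frame of fork_stand between -0.014 and 0.014 m and z of hex_key in the frame of fork_stand between 0.119 and 0.131 m); the robot touches nothing.
It fails at once if the beaker is disturbed (shifted over 30 mm or tipped over) (distance of beaker from where it was at the start of the episode above 0.03 m or angle between beaker's own z axis and vertical above 0.5 rad).
It fails at once if the red-capped bottle is disturbed (shifted over 30 mm or tipped over) (distance of bottle from where it was at the start of the episode above 0.03 m or angle between bottle's own z axis and vertical above 0.5 rad).
It fails at once if the timer is disturbed (shifted over 30 mm or tipped over) (distance of timer from where it was at the start of the episode above 0.03 m or angle between timer's own z axis and vertical above 0.5 rad).
It fails at once if the sample cup is disturbed (shifted over 30 mm or tipped over) (distance of cup from where it was at the start of the episode above 0.03 m or angle between cup's own z axis and vertical above 0.5 rad).
It fails at once if the key is dropped (its handle below the height at which it hangs, by over 40 mm) (height (world z) of hex_key below 0.085 m).
It also fails if it takes over 61 s, if anything falls off the work surface, if the arm or the gripper's body presses on something with over 40 N, if the wrist force passes 120 N, or if a joint passes its speed limit or range.

## Working session

There is one attempt and no reset: what is moved stays moved. The work goes in short steps, Python scripts to look and compute and a shell command to move; the robot and the scene stay as the last step left them, time stands still between calls to the robot, and variables do not carry over. Pictures are saved under pics/ and viewed, at most 10 in all, crops included, and the job is handed in when it is done.

```bash
ls; mkdir -p pics
python3 - <<'E'
from rig import robot
import cv2,numpy as np
for n in("side","top"):
    im=robot.capture(n); cv2.imwrite(f"pics/{n}0.png",im)
    p=robot.camera_params(n); print(n,np.round(p["intrinsics"],1).tolist(),np.round(p["cam_to_world"],3).tolist())
o=robot.get_obs();print(o)
E
```

```text
pics
rig.py
steer.py
side [[458.7, 0.0, 314.8], [0.0, 458.7, 200.5], [0.0, 0.0, 1.0]] [[-0.927, -0.194, 0.321, 0.127], [-0.375, 0.478, -0.794, 0.961], [0.001, -0.856, -0.516, 0.722], [0.0, 0.0, 0.0, 1.0]]
top [[457.3, 0.0, 313.9], [0.0, 457.3, 203.4], [0.0, 0.0, 1.0]] [[0.016, -0.991, 0.13, 0.322], [-1.0, -0.013, 0.026, 0.029], [-0.024, -0.131, -0.991, 1.406], [0.0, 0.0, 0.0, 1.0]]
{'time_s': 0.1, 'joint_pos': array([ 1.2390786 ,  0.46938469, -0.04858935,  1.5335465 ,  0.0240909 ,
        1.14096767, -0.08228271]), 'joint_velocities': array([ 1.62524833e-03, -9.07959621e-04, -3.22220522e-04, -2.50335140e-03,
        8.39820170e-04, -9.60880500e-05, -5.59704794e-04]), 'effort': array([ 7.65320747e-04, -5.11514711e+01, -4.67099261e-02, -2.38387799e+01,
        1.08941717e-02,  4.40759934e-03,  3.62310425e-05]), 'eef_pos': array([ 0.20115662, -0.64380441,  0.23036204]), 'eef_rot': array([ 9.88556410e-01,  1.50849207e-01, -1.55225102e-04, -8.46461932e-04]), 'ft_force': array([-0.57917593,  0.16527858, -0.91791612]), 'ft_torque': array([-0.01452006,  0.04180584,  0.02444832]), 'grip_force': 0.0, 'opening': 0.08518203798648698}
```

View pics/side0.png

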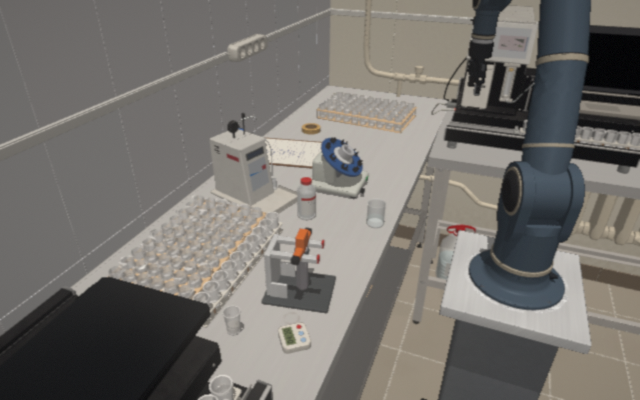

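View pics/top0.png

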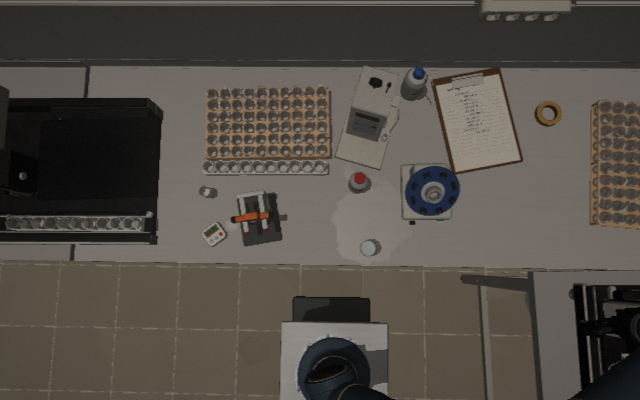

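```bash
cat > h.py <<'E'
from rig import robot
import cv2,numpy as np
from scipy.spatial.transform import Rotation as R
def proj(P,p):
    T=np.linalg.inv(p["cam_to_world"]);q=p["intrinsics"]@(T[:3,:3]@np.asarray(P).T+T[:3,3:4]);return (q[:2]/q[2]).T
def ray(uv,p):
    T=np.array(p["cam_to_world"]);d=T[:3,:3]@np.linalg.solve(p["intrinsics"],[uv[0],uv[1],1.]);return T[:3,3],d/np.linalg.norm(d)
def onz(uv,p,z):
    o,d=ray(uv,p);return o+d*(z-o[2])/d[2]
def tri(obs):
    A=np.zeros((3,3));b=np.zeros(3);rs=[ray(u,p) for u,p in obs]
    for o,d in rs:
        M=np.eye(3)-np.outer(d,d);A+=M;b+=M@o
    x=np.linalg.solve(A,b);return x,max(np.linalg.norm((np.eye(3)-np.outer(d,d))@(x-o)) for o,d in rs)
E
python3 - <<'E'
from h import *
S=cv2.imread("pics/side0.png");T=cv2.imread("pics/top0.png")
def crop(I,x,y,w,h,k):return cv2.resize(I[y:y+h,x:x+w],(w*k,h*k),interpolation=cv2.INTER_CUBIC)
a=crop(S,255,220,100,75,4);b=crop(S,300,125,100,75,4);c=crop(T,215,180,100,75,4);d=crop(T,385,155,100,75,4)
cv2.imwrite("pics/c0.png",np.vstack([np.hstack([a,b]),np.hstack([c,d])]))
for n,I in(("side",S),("top",T)):
    h=cv2.cvtColor(I,cv2.COLOR_BGR2HSV)
    for nm,lo,hi in(("orange",(6,150,90),(14,255,255)),("red",(0,120,60),(4,255,255)),("red2",(172,120,60),(180,255,255)),("blue",(100,130,50),(125,255,255))):
        k,l,s,ce=cv2.connectedComponentsWithStats(cv2.inRange(h,lo,hi))
        print(n,nm,[(s[i].tolist(),np.round(ce[i],1).tolist()) for i in range(1,k) if s[i,4]>8])
E
```

```text
side orange [([294, 229, 17, 28, 250], [301.2, 241.3])]
side red [([301, 178, 10, 7, 57], [305.7, 180.6]), ([302, 198, 11, 2, 11], [307.0, 198.9]), ([448, 225, 27, 7, 87], [460.7, 227.1]), ([317, 255, 2, 6, 9], [317.7, 257.3]), ([297, 325, 4, 3, 10], [298.5, 326.2])]
side red2 [([229, 156, 8, 4, 14], [232.6, 157.4])]
side blue [([323, 141, 17, 16, 55], [329.1, 149.2]), ([346, 157, 12, 18, 65], [352.3, 166.3]), ([328, 158, 13, 11, 39], [335.3, 163.3])]
top orange [([235, 212, 22, 10, 139], [246.1, 216.7]), ([259, 212, 10, 7, 50], [263.6, 215.1])]
top red [([355, 173, 10, 11, 89], [359.5, 177.7]), ([263, 229, 5, 2, 9], [264.8, 229.4]), ([244, 232, 5, 2, 9], [246.2, 232.6])]
top red2 []
top blue [([414, 67, 11, 10, 67], [418.3, 72.3]), ([406, 167, 53, 48, 1062], [432.2, 188.5])]
```

View pics/c0.png

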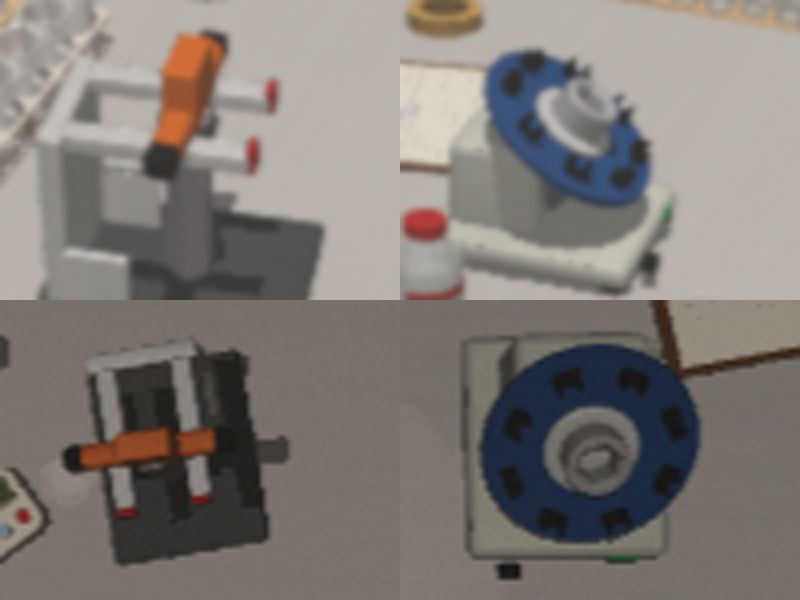

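Run:
```python
from h import *
s=robot.camera_params("side");t=robot.camera_params("top")
for n,a,b in(("bar+y",(295,260),(233,219.5)),("bar-y",(309,230.5),(272,215)),("stop+y",(317.7,257.3),(246.2,232.6)),("stop-y",(323,243),(264.8,229.4)),("mouth",(349.3,148.8),(434.3,194.5)),("disc",(342,158),(432.5,190.5)),("bottlecap",(306,181),(359.5,177.7))):
    x,e=tri([(a,s),(b,t)]);print(n,np.round(x,3),round(e,4))
print("timer",onz((214,234),t,.018),"cup",onz((207,191),t,.03),"beaker",onz((369,247),t,.04))
print("mix foot edges",[onz(u,t,.0).round(3) for u in((402,164),(402,219),(451,219))])
print("stand base",[onz(u,t,.01).round(3) for u in((244,246),(282,239),(276,193))])
w=robot.camera_params("wrist");o=robot.get_obs()
T=np.eye(4);T[:3,:3]=R.from_quat(o["eef_rot"]).as_matrix();T[:3,3]=o["eef_pos"]
print(np.round(np.linalg.inv(T)@w["cam_to_world"],4),w["intrinsics"][0]);print(T.round(3))
```

```text
bar+y [0.442 0.29  0.133] 0.0006
bar-y [0.456 0.18  0.132] 0.0007
stop+y [0.406 0.253 0.124] 0.0007
stop-y [0.415 0.2   0.123] 0.0
mouth [ 0.516 -0.276  0.129] 0.0035
disc [ 0.537 -0.279  0.092] 0.0004
bottlecap [ 0.569 -0.066  0.111] 0.0001
timer [0.40663282 0.36933365 0.018     ] cup [0.53729954 0.39388324 0.03      ] beaker [ 0.37350214 -0.10047347  0.04      ]
mix foot edges [array([ 0.635, -0.207,  0.   ]), array([ 0.462, -0.205,  0.   ]), array([ 0.464, -0.355,  0.   ])]
stand base [array([0.372, 0.277, 0.01 ]), array([0.395, 0.162, 0.01 ]), array([0.537, 0.184, 0.01 ])]
[[-1.500e-03 -9.492e-01 -3.148e-01  8.010e-02]
 [ 1.000e+00 -1.500e-03 -0.000e+00 -1.100e-03]
 [-5.000e-04 -3.148e-01  9.492e-01 -1.417e-01]
 [ 0.000e+00  0.000e+00  0.000e+00  1.000e+00]] [276.15007314   0.         320.89018341]
[[ 0.954  0.298 -0.001  0.201]
 [ 0.298 -0.954  0.002 -0.644]
 [-0.    -0.002 -1.     0.23 ]
 [ 0.     0.     0.     1.   ]]
```

```bash
cat >> h.py <<'E'
def pose():
    o=robot.get_obs();return np.array(o["eef_pos"]),R.from_quat(o["eef_rot"]),o
def rows(P,Rt,n=None,p=None,r=None):
    """constant body row taking the tool to P,Rt"""
    if p is None:p,r,_=pose()
    w=(r.inv()*Rt).as_rotvec();D=np.linalg.norm(P-p)
    n=n or int(np.ceil(max(D/.055,np.linalg.norm(w)/.17,1)))
    M=sum((r*R.from_rotvec(w*k/n)).as_matrix() for k in range(n))
    v=np.linalg.solve(M,P-p);print("n",n,"row",np.round(np.r_[v,w/n],4).tolist(),"dist",D.round(4))
def frame(z,y):
    z=z/np.linalg.norm(z);y=y-z*(y@z);y/=np.linalg.norm(y);return R.from_matrix(np.c_[np.cross(y,z),y,z])
E
python3 - <<'E'
from h import *
p,r,o=pose();n=np.array([-.5736,0,.8192]);m=np.array([.516,-.276,.129])
Rt=R.align_vectors([-n],[[0,0,-1]])[0]
z0=np.array([0,0,-1.]);ax=np.cross(z0,-n);ax/=np.linalg.norm(ax)
Rt=R.from_rotvec(ax*np.deg2rad(35))*r
print(Rt.as_matrix().round(3));rows(m+.1*n,Rt,9)
E
```

```text
[[ 0.782  0.245  0.573]
 [ 0.298 -0.954  0.002]
 [ 0.547  0.17  -0.819]]
n 9 row [0.0383, -0.0308, 0.01, -0.0202, 0.0648, -0.0001] dist 0.4494
```
Rotation reorientation 0.61 rad in 9 rows. Go.

Units first: shifts go in shares of 62.5 mm and turns go in units of 0.1 rad. So 0.0383 m is 0.6128, -0.0308 m is -0.4928, 0.0648 rad is 0.648.

```bash
echo '[0.085,0.6128,-0.4928,0.16,-0.202,0.648,0,0.085,0.6128,-0.4928,0.16,-0.202,0.648,0,0.085,0.6128,-0.4928,0.16,-0.202,0.648,0,0.085,0.6128,-0.4928,0.16,-0.202,0.648,0,0.085,0.6128,-0.4928,0.16,-0.202,0.648,0]' | python3 steer.py 40
echo '[0.085,0.6128,-0.4928,0.16,-0.202,0.648,0,0.085,0.6128,-0.4928,0.16,-0.202,0.648,0,0.085,0.6128,-0.4928,0.16,-0.202,0.648,0,0.085,0.6128,-0.4928,0.16,-0.202,0.648,0,0.085,0,0,0,0,0,0]' | python3 steer.py
```

Run:
```python
from h import *
p,r,o=pose();print(p,r.as_matrix().round(3),o["joint_pos"].round(3),o["time_s"])
w=robot.camera_params("wrist");im=robot.capture("wrist");cv2.imwrite("pics/w1.png",im)
np.savez("w1.npz",K=w["intrinsics"],T=w["cam_to_world"])
u=proj([[.516,-.276,.129]],w)[0];print(u)
x,y=(u-[100,75]).astype(int).clip(0);c=im[y:y+150,x:x+200];print(x,y)
cv2.imwrite("pics/w1c.png",cv2.resize(c,None,fx=4,fy=4,interpolation=cv2.INTER_CUBIC))
```

```text
time_s: 0.72
eef_pos: [0.3436, -0.4385, 0.2]
eef_rot: [0.974, 0.148, 0.168, 0.025]
ft_force: [1.1, -0.3, 0.4]
opening: 0.0848
grip_force: 0.0
time_s: 1.35
eef_pos: [0.4591, -0.2727, 0.2104]
eef_rot: [0.943, 0.147, 0.297, 0.043]
ft_force: [0.1, -0.9, -0.6]
opening: 0.0855
grip_force: 0.0
[ 0.45912274 -0.27274344  0.21043351] [[ 0.781  0.251  0.573]
 [ 0.302 -0.953  0.005]
 [ 0.547  0.169 -0.82 ]] [ 1.152  0.144 -0.527  2.215 -0.777  0.413  0.045] 1.35
[325.77712261 202.32683503]
225 127
```

View pics/w1c.png

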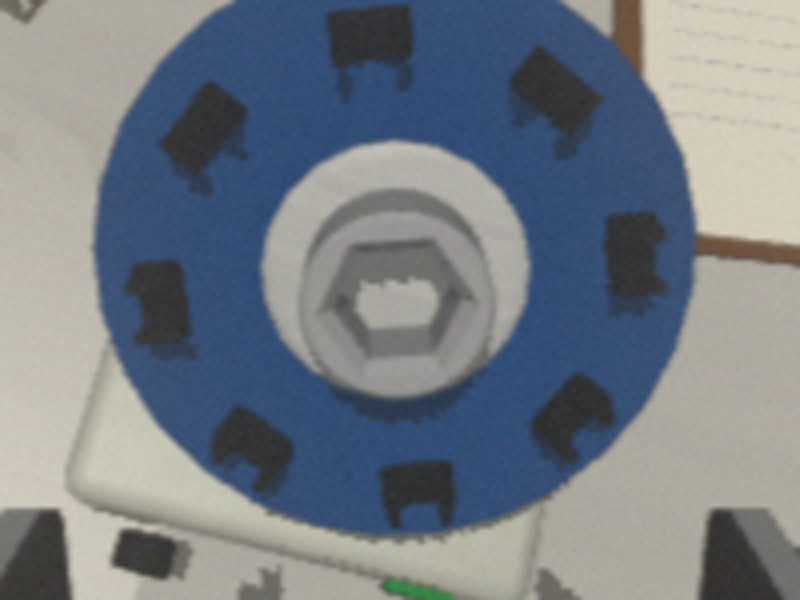

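Run:
```python
from h import *
p,r,o=pose();A=np.array([.44,-.15,.28]);rows(A,r)
F=frame(np.array([0,0,-1.]),np.array([.992,.126,0]))
rows(np.array([.449,.235,.235]),F,8,A,r)
```

```text
n 3 row [0.0203, -0.0375, -0.0224, 0.0, 0.0, 0.0] dist 0.1446
n 8 row [0.04, -0.0322, 0.013, 0.0694, -0.0448, -0.1682] dist 0.3877
```

To row units: -0.0375 m is -0.6, -0.0224 m is -0.3584.

```bash
echo '[0.085,0.3248,-0.6,-0.3584,0,0,0,0.085,0.3248,-0.6,-0.3584,0,0,0,0.085,0.3248,-0.6,-0.3584,0,0,0,0.085,0,0,0,0,0,0]' | python3 steer.py
python3 - <<'E'
from h import *
w2=robot.camera_params("wrist");i2=robot.capture("wrist");cv2.imwrite("pics/w2.png",i2)
d=np.load("w1.npz");w1={"intrinsics":d["K"],"cam_to_world":d["T"]};i1=cv2.imread("pics/w1.png")
def disc(im):
    m=cv2.inRange(cv2.cvtColor(im,cv2.COLOR_BGR2HSV),(100,110,40),(125,255,255))
    k,l,s,c=cv2.connectedComponentsWithStats(m);m=(l==1+s[1:,4].argmax()).astype(np.uint8)
    cs,hh=cv2.findContours(cv2.morphologyEx(m,cv2.MORPH_CLOSE,np.ones((5,5))),cv2.RETR_CCOMP,cv2.CHAIN_APPROX_NONE)
    cs=sorted(cs,key=cv2.contourArea)
    o=cv2.fitEllipse(cv2.convexHull(cs[-1]));return o,cv2.fitEllipse(cv2.convexHull(cs[-2]))
e1,h1=disc(i1);e2,h2=disc(i2);print(e1,h1,e2,h2)
x,e=tri([(e1[0],w1),(e2[0],w2)]);print("disc",x.round(4),e)
pr=proj([x+.03*np.array([-.5736,0,.8192])],w2)[0];print(pr)
X,Y=(pr-[50,37]).astype(int);print(X,Y)
cv2.imwrite("pics/w2c.png",cv2.resize(i2[Y:Y+75,X:X+100],None,fx=8,fy=8,interpolation=cv2.INTER_CUBIC))
np.savez("w2.npz",K=w2["intrinsics"],T=w2["cam_to_world"])
E
```

```text
time_s: 1.9
eef_pos: [0.4407, -0.1505, 0.2823]
eef_rot: [0.942, 0.146, 0.298, 0.047]
ft_force: [-1.4, 0.1, -0.0]
opening: 0.0851
grip_force: 0.0
((323.2348937988281, 187.7051239013672), (143.7427520751953, 147.94715881347656), 88.84212493896484) ((323.41851806640625, 194.15341186523438), (67.90526580810547, 69.73077392578125), 78.58285522460938) ((402.65380859375, 219.61572265625), (103.5305404663086, 115.68405151367188), 63.4191780090332) ((404.49139404296875, 224.9776611328125), (53.13867950439453, 55.116302490234375), 85.02447509765625)
disc [ 0.5368 -0.2722  0.1058] 0.0007486900784823966
[409.83391156 228.19276623]
359 191
```

View pics/w2c.png

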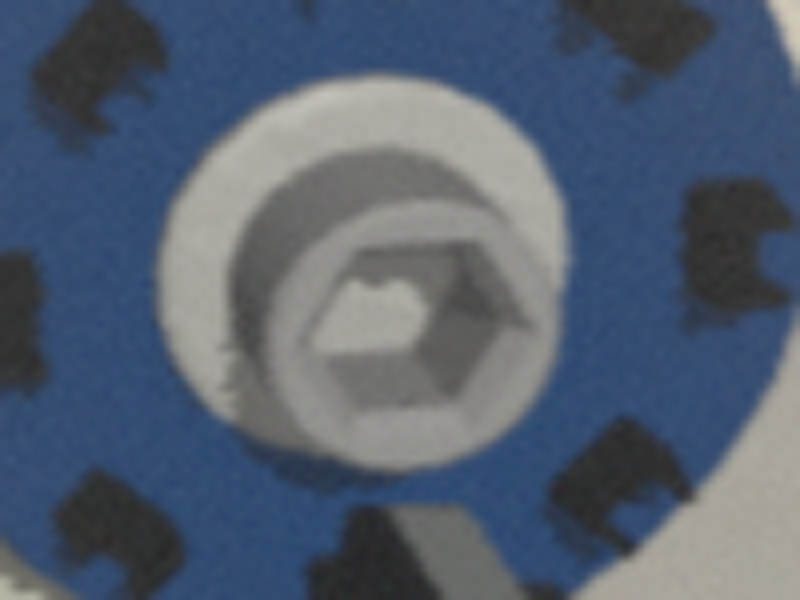

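```bash
echo '[0.085,0.64,-0.5152,0.208,0.694,-0.448,-1.682,0.085,0.64,-0.5152,0.208,0.694,-0.448,-1.682,0.085,0.64,-0.5152,0.208,0.694,-0.448,-1.682,0.085,0.64,-0.5152,0.208,0.694,-0.448,-1.682]' | python3 steer.py
echo '[0.085,0.64,-0.5152,0.208,0.694,-0.448,-1.682,0.085,0.64,-0.5152,0.208,0.694,-0.448,-1.682,0.085,0.64,-0.5152,0.208,0.694,-0.448,-1.682,0.085,0.64,-0.5152,0.208,0.694,-0.448,-1.682,0.085,0,0,0,0,0,0]' | python3 steer.py
python3 - <<'E'
from h import *
p,r,o=pose();print(p,r.as_matrix().round(3),o["joint_pos"].round(3),o["time_s"])
w=robot.camera_params("wrist");im=robot.capture("wrist");cv2.imwrite("pics/w3.png",im);np.savez("w3.npz",K=w["intrinsics"],T=w["cam_to_world"])
E
```

```text
time_s: 2.45
eef_pos: [0.5179, 0.0401, 0.2797]
eef_rot: [0.862, 0.48, 0.159, 0.025]
ft_force: [0.7, 0.5, 0.0]
opening: 0.0852
grip_force: 0.0
time_s: 3.08
eef_pos: [0.4488, 0.2366, 0.2332]
eef_rot: [0.659, 0.752, -0.0, -0.003]
ft_force: [-0.0, -1.1, 0.1]
opening: 0.0848
grip_force: 0.0
[0.44877085 0.23664647 0.23315779] [[-0.131  0.991 -0.004]
 [ 0.991  0.131  0.003]
 [ 0.003 -0.004 -1.   ]] [ 0.318  0.39  -1.108  1.878  0.383  1.114 -0.803] 3.075
```

View pics/w3.png

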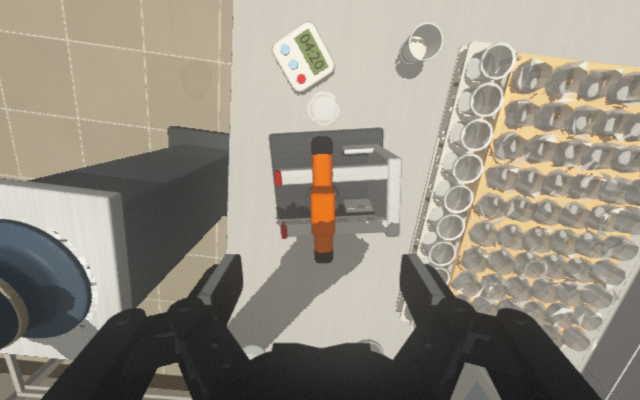

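Run:
```python
from h import *
def L(f):
    d=np.load(f);return {"intrinsics":d["K"],"cam_to_world":d["T"]}
w1,w2,w3=map(L,("w1.npz","w2.npz","w3.npz"))
m,e=tri([((324.2,202.7),w1),((410.75,232.75),w2)]);print("mouth",m.round(4),e)
disc=np.array([.5368,-.2722,.1058]);print("offset",(m-disc).round(4))
n=np.array([-.5736,0,.8192])
def onp(uv,w):
    o,d=ray(uv,w);return o+d*(n@(m-o))/(n@d)
e1=np.array([.8192,0,.5736]);e2=np.cross(n,e1)
for w,c,org,k in((w1,[(322,308),(352,245),(438,240),(475,296),(437,355),(363,360)],(225,127),4),(w2,[(308,345),(355,247),(478,240),(533,325),(467,410),(352,410)],(359,191),8)):
    q=np.array([onp(np.array(org)+np.array(u)/k,w) for u in c]);ce=q.mean(0);v=np.c_[(q-ce)@e1,(q-ce)@e2]
    a=np.degrees(np.angle(np.exp(1j*6*np.arctan2(v[:,1],v[:,0])).sum()))/6
    print("hex c",ce.round(4),"rad",np.linalg.norm(v,axis=1).round(4),"angle",a,np.degrees(np.arctan2(v[:,1],v[:,0])).round(0))
# key
im=cv2.imread("pics/w3.png");h=cv2.cvtColor(im,cv2.COLOR_BGR2HSV)
mk=cv2.inRange(h,(4,150,60),(16,255,255));mk[:,:305]=0;mk[:,345:]=0;mk[:120]=0;mk[270:]=0
ys=np.where(mk.sum(1)>0)[0]
for y in range(ys[0],ys[-1]+1,8):
    x=np.where(mk[y]>0)[0];print(y,x[0],x[-1],end=" | ")
s=robot.camera_params("side");t=robot.camera_params("top")
bt=[onz((321.3,146),w3,.137),onz((323,257),w3,.137)];print("\nbar",np.round(bt,4))
x,e=tri([((295,260),s),((233,219.5),t),((321.3,146),w3)]);print("bar+ 3view",x,e)
x,e=tri([((309,230.5),s),((272,215),t),((323,257),w3)]);print("bar- 3view",x,e)
print("stops",onz((278,178),w3,.127),onz((284,230),w3,.127), "plate",onz((393,170),w3,.125),onz((393,222),w3,.125))
```

```text
mouth [ 0.5147 -0.2746  0.1298] 0.00022642248404183477
offset [-0.0221 -0.0024  0.024 ]
hex c [ 0.5152 -0.2747  0.1302] rad [0.0175 0.0169 0.0171 0.0177 0.0161 0.0166] angle -8.85418097784783 [ 113.   55.  -14.  -68. -128.  168.]
hex c [ 0.5151 -0.2745  0.1301] rad [0.0165 0.0174 0.0169 0.018  0.0165 0.016 ] angle -8.541824825885096 [ 116.   55.  -11.  -70. -128.  165.]
154 316 329 | 162 313 331 | 170 313 331 | 178 313 331 | 186 313 332 | 194 311 333 | 202 311 334 | 210 311 334 | 218 311 334 | 226 312 333 | 234 314 332 | 242 315 331 | 250 316 330 | 
bar [[0.4408 0.289  0.137 ]
 [0.4563 0.1836 0.137 ]]
bar+ 3view [0.44141968 0.28914384 0.13325689] 0.0009515757972767805
bar- 3view [0.45632148 0.18037621 0.13201798] 0.0009399032625243938
stops [0.40522329 0.25380119 0.127     ] [0.41528256 0.202545   0.127     ] plate [0.50905284 0.27453726 0.125     ] [0.51986135 0.22404103 0.125     ]
```

```bash
echo '[0.05,-0.024,0,0.8,0,0,-0.12,0.05,0,0,0.64,0,0,0,0.05,0,0,0.176,0,0,0,0.05,0,0,0,0,0,0]' | python3 steer.py 50
echo '[0.0,0,0,0,0,0,0,0.0,0,0,0,0,0,0,0.0,0,0,0,0,0,0,0.0,0,0,0,0,0,0]' | python3 steer.py 50
python3 - <<'E'
from h import *
p,r,o=pose();print(p,r.as_matrix().round(3),o["joint_pos"].round(3),o["ft_force"],o["ft_torque"])
d=np.load("w1.npz");w={"intrinsics":d["K"],"cam_to_world":d["T"]}
a,b=[onz(np.array([225,127])+np.array(u)/4,w,.0) for u in((270,572-18),(500,598))];print("front edge",a,b,np.degrees(np.arctan2(*(b-a)[:2])))
E
```

```text
time_s: 3.62
eef_pos: [0.4515, 0.2306, 0.134]
eef_rot: [0.659, 0.753, -0.0, 0.0]
ft_force: [0.3, 0.1, -0.4]
opening: 0.0502
grip_force: 0.0
time_s: 4.12
eef_pos: [0.4513, 0.2321, 0.1356]
eef_rot: [0.658, 0.753, 0.001, 0.001]
ft_force: [-0.9, -1.5, 7.4]
opening: 0.0194
grip_force: 49.5
[0.45130305 0.23206301 0.13555433] [[-0.135  0.991  0.003]
 [ 0.991  0.135 -0.   ]
 [-0.001  0.003 -1.   ]] [ 0.222  0.502 -1.005  1.987  0.531  0.938 -0.92 ] [-0.92446095 -1.47521023  7.42423537] [-0.28352724  0.24714215 -0.04564237]
front edge [ 0.4608422 -0.2697504  0.       ] [ 0.46697713 -0.3478672   0.        ] 175.5094751549208
```

Run:
```python
from h import *
d=np.load("w1.npz");w1={"intrinsics":d["K"],"cam_to_world":d["T"]};t=robot.camera_params("top")
i1=cv2.imread("pics/w1.png");it=cv2.imread("pics/top0.png")
m=np.array([.515,-.2746,.130])
for n,im,w in(("w1",i1,w1),("top",it,t)):
    mk=cv2.inRange(cv2.cvtColor(im,cv2.COLOR_BGR2HSV),(100,110,40),(125,255,255))
    k,l,s,c=cv2.connectedComponentsWithStats(mk);mk=(l==1+s[1:,4].argmax()).astype(np.uint8)
    cs,_=cv2.findContours(mk,cv2.RETR_EXTERNAL,cv2.CHAIN_APPROX_NONE);hl=cv2.convexHull(max(cs,key=cv2.contourArea))
    hm=np.zeros_like(mk);cv2.fillPoly(hm,[hl],1);c2,_=cv2.findContours(hm,cv2.RETR_EXTERNAL,cv2.CHAIN_APPROX_NONE)
    e=cv2.fitEllipse(c2[0]);q=onz(e[0],w,.1054);print(n,e,q.round(4),"yaw",np.degrees(np.arctan2(-(m-q)[1],-(m-q)[0])))
    # foot front edge
    g=cv2.GaussianBlur(cv2.cvtColor(im,cv2.COLOR_BGR2GRAY),(3,3),0).astype(np.float32)
    for xw0 in (.462,):
        P=np.array([[xw0,y,0] for y in np.linspace(-.22,-.34,25)]);pts=[]
        for Q in P:
            # profile along world x
            xs=np.linspace(-.012,.012,49);uv=proj(np.c_[Q[0]+xs,np.full(49,Q[1]),np.zeros(49)],w).astype(np.float32)
            pr=cv2.remap(g,uv[:,:1],uv[:,1:],cv2.INTER_LINEAR)[:,0];gr=np.abs(np.gradient(pr));j=gr.argmax();pts.append((Q[0]+xs[j],Q[1]))
        pts=np.array(pts);v=cv2.fitLine(pts.astype(np.float32),cv2.DIST_HUBER,0,.001,.001).ravel()
        print(" edge yaw",np.degrees(np.arctan(-v[0]/v[1])),pts[::4,0].round(4))
p,r,o=pose();
```

```text
w1 ((323.2267761230469, 187.68695068359375), (143.47463989257812, 147.72105407714844), 89.13186645507812) [ 0.5378 -0.2723  0.1054] yaw 5.785963053025186
 edge yaw 0.9050999 [0.4605 0.458  0.474  0.4735 0.474  0.459  0.4625]
top ((431.9516296386719, 190.31744384765625), (46.590484619140625, 53.82937240600586), 67.96109008789062) [ 0.5355 -0.2739  0.1054] yaw 1.8367921553446191
 edge yaw -1.2001778 [0.467  0.4585 0.467  0.4735 0.474  0.46   0.462 ]
```

To row units: -0.045 m is -0.72, -0.03 m is -0.48.

```bash
echo '[0.0,0,0,-0.48,0,0,0,0.0,0,0,-0.72,0,0,0,0.0,0,0,-0.72,0,0,0,0.0,0,0,-0.24,0,0,0,0,0,0,0,0,0,0]' | python3 steer.py 50
cat >> h.py <<'E'
PSI=np.radians(1.)
N=np.array([-.5736*np.cos(PSI),-.5736*np.sin(PSI),.8192]);E1=np.array([.8192*np.cos(PSI),.8192*np.sin(PSI),.5736]);E2=np.cross(N,E1)
MOUTH=np.array([.515,-.2746,.130])
def ins(a):
    a=np.radians(a);x=np.cos(a)*E1+np.sin(a)*E2;return frame(-N,np.cross(-N,x))
E
python3 - <<'E'
from h import *
p,r,o=pose();print(p,r.as_matrix().round(3),o["joint_pos"].round(3),o["ft_force"],o["opening"])
w=robot.camera_params("wrist");im=robot.capture("wrist");cv2.imwrite("pics/w4.png",im);np.savez("w4.npz",K=w["intrinsics"],T=w["cam_to_world"])
X=lambda q:p+r.apply(q)
print("pred tip,origin,bar+",proj(np.array([X([0,0,.1005]),X([0,0,-.01]),X([.06,0,-.018])]),w))
cv2.imwrite("pics/w4c.png",cv2.resize(im[130:330,190:450],None,fx=3,fy=3,interpolation=cv2.INTER_CUBIC))
G=ins(51.3);M=np.array([.42,-.05,.30]);Q=MOUTH+.16*N
h=R.from_rotvec((G*r.inv()).as_rotvec()*.5)*r
rows(M,h);rows(Q,G,None,M,h)
E
```

```text
time_s: 4.75
eef_pos: [0.4504, 0.2315, 0.269]
eef_rot: [0.658, 0.753, 0.0, 0.001]
ft_force: [-0.4, -0.2, -3.5]
opening: 0.019
grip_force: 49.9
[0.45043399 0.23146593 0.26898247] [[-0.135  0.991  0.002]
 [ 0.991  0.135 -0.001]
 [-0.001  0.002 -1.   ]] [ 0.362  0.348 -1.138  1.835  0.344  1.177 -0.753] [-0.36859325 -0.2081467  -3.46296877] 0.019031129553224876
pred tip,origin,bar+ [[322.02341905 203.00360639]
 [322.8183933  267.78050377]
 [323.03539259 160.89487591]]
n 6 row [-0.047, -0.0031, -0.0081, -0.0504, 0.0146, 0.0641] dist 0.2843
n 5 row [-0.0429, 0.0164, 0.0045, -0.06, 0.0173, 0.0768] dist 0.2295
```

View pics/w4c.png

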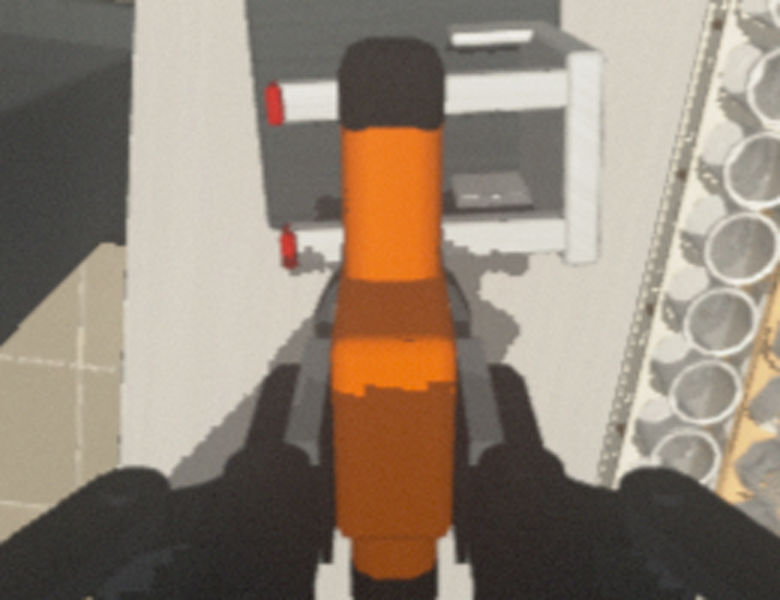

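Run:
```python
from h import *
from scipy.optimize import least_squares
d=np.load("w4.npz");w={"intrinsics":d["K"],"cam_to_world":d["T"]}
p,r,o=pose()
K=[(19,16,223.3),(19,40,242.7),(-19,40,308.3),(60,0,142.7)]
for sub in (K[:3],K):
    f=lambda q:[proj([p+r.apply([x/1e3+q[0],0,-(z/1e3-q[1])])],w)[0,1]-v for x,z,v in sub]
    s=least_squares(f,[0,.01]);print(s.x,s.fun)
f=cv2.imread("pics/w4.png")
print("stops",onz((190+275/3,130+103/3),w,.127),onz((190+289/3,130+247/3),w,.127),"gap",[onz((190+u/3,130+v/3),w,.125).round(4).tolist() for u,v in((500,112),(500,222))])
```

```text
[0.00275346 0.01669797] [-0.02947344  0.03261469 -0.0081396 ]
[0.00441103 0.01406785] [-0.95327415 -0.60003294  0.81183038  0.79671373]
stops [0.40563697 0.2537983  0.127     ] [0.41543015 0.20156198 0.127     ] gap [[0.4835, 0.2607, 0.125], [0.4905, 0.2207, 0.125]]
```

```bash
echo '[0,-0.752,-0.0496,-0.1296,-0.504,0.146,0.641,0,-0.752,-0.0496,-0.1296,-0.504,0.146,0.641,0,-0.752,-0.0496,-0.1296,-0.504,0.146,0.641]' | python3 steer.py
echo '[0,-0.752,-0.0496,-0.1296,-0.504,0.146,0.641,0,-0.752,-0.0496,-0.1296,-0.504,0.146,0.641,0,-0.752,-0.0496,-0.1296,-0.504,0.146,0.641]' | python3 steer.py
echo '[0,-0.6864,0.2624,0.072,-0.6,0.173,0.768,0,-0.6864,0.2624,0.072,-0.6,0.173,0.768,0,-0.6864,0.2624,0.072,-0.6,0.173,0.768,0,0,0,0,0,0,0]' | python3 steer.py
python3 - <<'E'
from h import *
p,r,o=pose();print(p,o["joint_pos"].round(3));rows(MOUTH+.16*N,ins(51.3))
E
```

```text
time_s: 5.18
eef_pos: [0.4489, 0.0882, 0.2883]
eef_rot: [0.725, 0.684, 0.071, 0.032]
ft_force: [-0.2, -1.7, -2.9]
opening: 0.0192
grip_force: 49.8
time_s: 5.55
eef_pos: [0.4183, -0.0515, 0.2992]
eef_rot: [0.782, 0.604, 0.141, 0.066]
ft_force: [1.5, -0.3, -3.3]
opening: 0.0195
grip_force: 49.8
time_s: 6.05
eef_pos: [0.4282, -0.1881, 0.2766]
eef_rot: [0.834, 0.495, 0.221, 0.101]
ft_force: [1.1, 0.6, -3.4]
opening: 0.0194
grip_force: 49.9
[ 0.42818577 -0.18814152  0.27664742] [ 1.229 -0.073 -0.673  2.179 -0.544  0.691  0.414]
n 2 row [-0.0409, 0.018, 0.0036, -0.0626, 0.0172, 0.0722] dist 0.0896
```

To row units: -0.0409 m is -0.6544, 0.018 m is 0.288, 0.0722 rad is 0.722.

```bash
echo '[0,-0.6544,0.288,0.0576,-0.626,0.172,0.722,0,-0.6544,0.288,0.0576,-0.626,0.172,0.722,0,0,0,0,0,0,0]' | python3 steer.py
python3 - <<'E'
from h import *
p,r,o=pose();print(p,o["joint_pos"].round(3),o["time_s"]);G=ins(51.3);x=G.as_matrix()[:,0];print(G.as_matrix().round(3))
rows(MOUTH+.16*N-.003*x,G)
for n in("side","top"):cv2.imwrite(f"pics/{n}1.png",robot.capture(n))
S,T=cv2.imread("pics/side1.png"),cv2.imread("pics/top1.png")
c=lambda I,x,y:cv2.resize(I[y:y+100,x:x+80],None,fx=5,fy=5,interpolation=cv2.INTER_CUBIC)
cv2.imwrite("pics/c1.png",np.hstack([c(S,310,90),c(T,390,140)]))
E
```

```text
time_s: 6.42
eef_pos: [0.4246, -0.2754, 0.2623]
eef_rot: [0.855, 0.421, 0.273, 0.128]
ft_force: [-0.5, 1.0, -2.3]
opening: 0.0196
grip_force: 50.0
[ 0.42459286 -0.27539293  0.26228308] [ 1.297  0.023 -0.566  2.191 -0.75   0.593  0.641] 6.425
[[ 0.498  0.65   0.573]
 [ 0.789 -0.614  0.01 ]
 [ 0.359  0.448 -0.819]]
n 1 row [-0.0047, -0.0009, 0.0002, 0.0012, -0.0012, 0.0021] dist 0.0048
```

View pics/c1.png

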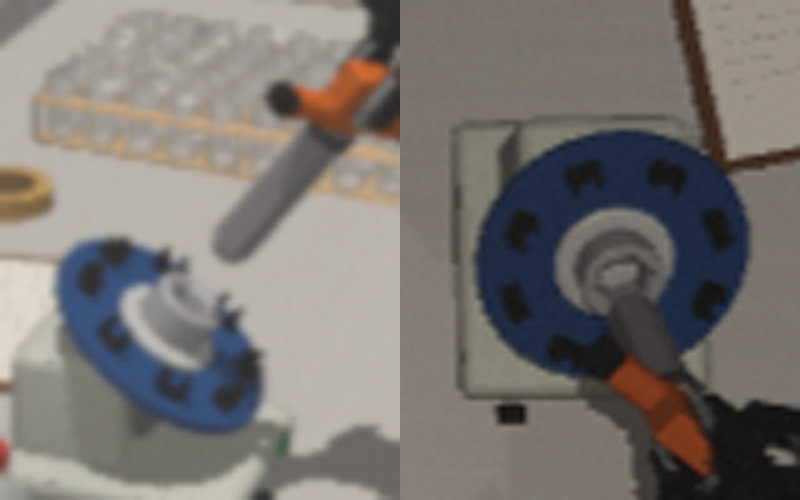

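Run:
```python
from h import *
s=robot.camera_params("side");t=robot.camera_params("top");p,r,o=pose();x=r.as_matrix()[:,0];z=r.as_matrix()[:,2]
a,e=tri([((356.4,139),s),((434.6,201),t)]);print("tip tri",a.round(4),e,"pred",(p+.0995*z+.003*x).round(4))
tp=p+.0995*z+.003*x;print("pred px",proj([tp,tp-.08*z],s),proj([tp,tp-.08*z,MOUTH],t),proj([MOUTH],s))
v=a-MOUTH;print("tip in socket axes",(v@E1).round(4),(v@E2).round(4),(v@N).round(4)); v=tp-MOUTH;print("pred",(v@E1).round(4),(v@E2).round(4),(v@N).round(4))
```

```text
tip tri [ 0.4925 -0.2664  0.1695] 0.0033528642251279806 pred [ 0.4852 -0.2685  0.1834]
pred px [[358.03176431 134.66250669]
 [374.55518499 115.77322984]] [[436.97196731 204.19536813]
 [444.02105022 218.94554524]
 [434.34820058 196.1471081 ]] [[348.51310813 148.64827149]]
tip in socket axes 0.0043 0.0086 0.0452
pred 0.0063 0.0066 0.0607
```

Units first: shifts go in shares of 62.5 mm and turns go in units of 0.1 rad. So -0.0047 m is -0.0752, -0.0009 m is -0.0144.

```bash
echo '[0,-0.0752,-0.0144,0,0,0,0,0,0,0,0,0,0,0]' | python3 steer.py
cat > chk.py <<'E'
from h import *
import sys
a=float(sys.argv[1]) if len(sys.argv)>1 else 51.3
p,r,o=pose();m=r.as_matrix();x,z=m[:,0],m[:,2]
tp=p+.121*z+.003*x;v=tp-MOUTH
print("p",p.round(4),"tip socket",(v@E1).round(4),(v@E2).round(4),(v@N).round(4),"tool axes lat",(v@x).round(4),(v@m[:,1]).round(4),"tilt",np.degrees(np.arccos(-z@N)).round(2),"ang",np.degrees(np.arctan2(x@E2,x@E1)).round(1))
f=o["ft_force"];print("F tool",(m.T@f).round(1),"T",(m.T@o["ft_torque"]).round(2),"j",o["joint_pos"].round(2),"t",o["time_s"],"op",round(o["opening"],4));print("rot err",(r.inv()*ins(a)).as_rotvec().round(4))
E
python3 chk.py; python3 chk.py
```

```text
time_s: 6.78
eef_pos: [0.4242, -0.2763, 0.2631]
eef_rot: [0.853, 0.424, 0.274, 0.13]
ft_force: [-0.3, 0.2, -3.2]
opening: 0.0191
grip_force: 50.0
p [ 0.4242 -0.2763  0.2631] tip socket 0.0044 0.0022 0.0401 tool axes lat 0.0046 0.0023 tilt nan ang 51.9
F tool [-1.1 -1.8  2.4] T [ 0.84 -0.71 -0.02] j [ 1.3   0.02 -0.57  2.19 -0.76  0.59  0.66] t 6.775 op 0.0191
rot err [ 0.004  -0.0028  0.01  ]
p [ 0.4242 -0.2763  0.2631] tip socket 0.0044 0.0022 0.0401 tool axes lat 0.0046 0.0023 tilt nan ang 51.9
F tool [-1.1 -1.8  2.4] T [ 0.84 -0.71 -0.02] j [ 1.3   0.02 -0.57  2.19 -0.76  0.59  0.66] t 6.775 op 0.0191
rot err [ 0.004  -0.0028  0.01  ]chk.py:6: RuntimeWarning: invalid value encountered in arccos
  print("p",p.round(4),"tip socket",(v@E1).round(4),(v@E2).round(4),(v@N).round(4),"tool axes lat",(v@x).round(4),(v@m[:,1]).round(4),"tilt",np.degrees(np.arccos(-z@N)).round(2),"ang",np.degrees(np.arctan2(x@E2,x@E1)).round(1))
chk.py:6: RuntimeWarning: invalid value encountered in arccos
  print("p",p.round(4),"tip socket",(v@E1).round(4),(v@E2).round(4),(v@N).round(4),"tool axes lat",(v@x).round(4),(v@m[:,1]).round(4),"tilt",np.degrees(np.arccos(-z@N)).round(2),"ang",np.degrees(np.arctan2(x@E2,x@E1)).round(1))
```

```bash
sed -i 's/^p,r,o=pose();/import numpy as np\nL=[]\nfor _ in range(4):\n    robot.capture("top");L.append(pose())\nprint("sd",np.std([l[0] for l in L],0).round(4),np.std([l[2]["joint_pos"] for l in L],0).max().round(5))\np,r,o=L[-1];p=np.mean([l[0] for l in L],0);r=R.concatenate([l[1] for l in L]).mean();/; s/np.arccos(-z@N)/np.arcsin(np.linalg.norm(np.cross(z,N)))/' chk.py; python3 chk.py
```

```text
sd [0.     0.0001 0.0001] 0.00014
p [ 0.4244 -0.2766  0.2634] tip socket 0.0048 0.0019 0.0403 tool axes lat 0.0045 0.0028 tilt 0.31 ang 51.9
F tool [-1.5 -1.6  1.3] T [ 0.93 -0.68 -0.05] j [ 1.3   0.02 -0.57  2.19 -0.76  0.59  0.66] t 6.975 op 0.0195
rot err [ 0.0046 -0.0028  0.0097]
```

To row units: -0.0045 m is -0.072, -0.0028 m is -0.0448, 0.01 rad is 0.1.

```bash
echo '[0,-0.072,-0.0448,0,0.04,-0.03,0.1,0,0,0,0,0,0,0]' | python3 steer.py | head -2; python3 chk.py
```

```text
time_s: 7.22
eef_pos: [0.4197, -0.2791, 0.2601]
sd [0.0001 0.     0.0001] 0.00012
p [ 0.4201 -0.279   0.2604] tip socket -0.0011 -0.0005 0.0403 tool axes lat -0.0011 -0.0005 tilt 0.05 ang 51.2
F tool [-2.  -1.2  2.8] T [ 0.84 -0.7   0.02] j [ 1.3   0.03 -0.56  2.19 -0.75  0.6   0.65] t 7.425 op 0.0195
rot err [ 0.0008  0.0004 -0.0016]
```

To row units: 0.018 m is 0.288, 0.016 m is 0.256.

```bash
echo '[0,0.008,0.0048,0.288,0,0,0,0,0.008,0.0032,0.256,0,0,0,0,0,0,0,0,0,0]' | python3 steer.py | head -2; python3 chk.py
echo '[0,0,0,0.096,0,0,0,0,0,0,0.064,0,0,0,0,0,0,0,0,0,0]' | python3 steer.py | head -2; python3 chk.py
```

```text
time_s: 7.8
eef_pos: [0.4406, -0.2774, 0.2324]
sd [0.     0.0003 0.0003] 0.00054
p [ 0.4404 -0.2783  0.2334] tip socket 0.0001 -0.0002 0.0065 tool axes lat -0.0001 0.0002 tilt 0.07 ang 51.2
F tool [-1.9 -1.1  2.5] T [ 0.85 -0.67 -0.02] j [ 1.27  0.09 -0.59  2.2  -0.75  0.5   0.64] t 8.0 op 0.0194
rot err [ 0.0011  0.0004 -0.0014]
time_s: 8.38
eef_pos: [0.4463, -0.2778, 0.2246]
sd [0.     0.0001 0.0001] 0.00016
p [ 0.4462 -0.278   0.2249] tip socket -0.0 0.0 -0.0038 tool axes lat 0.0 -0.0 tilt 0.04 ang 51.2
F tool [-1.  -1.5  2.6] T [ 0.84 -0.7  -0.  ] j [ 1.26  0.12 -0.59  2.21 -0.75  0.47  0.64] t 8.575 op 0.0198
rot err [ 0.0007  0.0002 -0.0014]
```

```bash
for i in 1; do echo '[0,0,0,0.064,0,0,0,0,0,0,0.032,0,0,0,0,0,0,0,0,0,0]' | python3 steer.py | head -2; done; python3 chk.py
echo '[0,0,0,0.048,0,0,0,0,0,0,0.032,0,0,0,0,0,0,0,0,0,0]' | python3 steer.py | head -2; python3 chk.py
```

```text
time_s: 8.95
eef_pos: [0.4497, -0.2778, 0.2198]
sd [0.     0.     0.0001] 0.00013
p [ 0.4497 -0.278   0.22  ] tip socket -0.0 -0.0 -0.0098 tool axes lat -0.0 -0.0 tilt 0.05 ang 51.2
F tool [-0.9 -1.4  2.2] T [ 0.88 -0.71  0.04] j [ 1.25  0.13 -0.6   2.21 -0.75  0.45  0.64] t 9.15 op 0.019
rot err [ 0.0008  0.0003 -0.0014]
time_s: 9.52
eef_pos: [0.4526, -0.2779, 0.2157]
sd [0.     0.     0.0001] 0.00011
p [ 0.4526 -0.2779  0.2159] tip socket 0.0 0.0 -0.0148 tool axes lat 0.0 -0.0 tilt 0.05 ang 51.2
F tool [-0.7 -2.2  3. ] T [ 0.86 -0.69 -0.  ] j [ 1.24  0.14 -0.6   2.21 -0.75  0.43  0.64] t 9.725 op 0.0191
rot err [ 0.0008  0.0003 -0.0014]
```

```bash
echo '[0,0,0,0.064,0,0,0,0,0,0,0.048,0,0,0,0,0,0,0,0,0,0]' | python3 steer.py | head -2; python3 chk.py
echo '[0,0,0,0.048,0,0,0,0,0,0,0,0,0,0]' | python3 steer.py | head -2; python3 chk.py
```

```text
time_s: 10.1
eef_pos: [0.4566, -0.2778, 0.2099]
sd [0.     0.     0.0001] 0.00018
p [ 0.4566 -0.2779  0.2101] tip socket -0.0 0.0 -0.0218 tool axes lat 0.0 -0.0001 tilt 0.04 ang 51.2
F tool [-0.4 -1.   2.4] T [ 0.91 -0.75 -0.03] j [ 1.24  0.16 -0.6   2.21 -0.75  0.42  0.64] t 10.3 op 0.0195
rot err [ 0.0006  0.0002 -0.0014]
time_s: 10.55
eef_pos: [0.4583, -0.2778, 0.2076]
sd [0. 0. 0.] 0.0001
p [ 0.4583 -0.2778  0.2077] tip socket -0.0 0.0 -0.0248 tool axes lat 0.0 -0.0 tilt 0.04 ang 51.2
F tool [-1.3 -1.3  2.8] T [ 0.87 -0.72 -0.01] j [ 1.23  0.16 -0.6   2.21 -0.75  0.41  0.64] t 10.75 op 0.019
rot err [ 0.0007  0.0003 -0.0013]
```

```bash
echo '[0,0,0,0.032,0,0,0,0,0,0,0,0,0,0]' | python3 steer.py | head -2; python3 chk.py
echo '[0,0,0,0.032,0,0,0,0,0,0,0,0,0,0]' | python3 steer.py | head -2; python3 chk.py
```

```text
time_s: 11.0
eef_pos: [0.4589, -0.2784, 0.2069]
sd [0. 0. 0.] 4e-05
p [ 0.4589 -0.2784  0.207 ] tip socket 0.0001 -0.0007 -0.0258 tool axes lat -0.0004 0.0005 tilt 0.1 ang 51.2
F tool [ -0.8  -3.4 -13.7] T [ 1.61 -0.47 -0.05] j [ 1.23  0.17 -0.6   2.21 -0.75  0.4   0.64] t 11.2 op 0.0193
rot err [ 0.0014  0.0009 -0.0015]
time_s: 11.45
eef_pos: [0.4595, -0.2799, 0.2069]
sd [0. 0. 0.] 5e-05
p [ 0.4596 -0.2799  0.2069] tip socket 0.0007 -0.0025 -0.0261 tool axes lat -0.0015 0.002 tilt 0.26 ang 51.2
F tool [ -0.2  -6.5 -38.5] T [ 2.39 -0.2  -0.03] j [ 1.23  0.17 -0.6   2.21 -0.75  0.4   0.64] t 11.65 op 0.0193
rot err [ 0.0039  0.0025 -0.0018]
```

```bash
echo '[0,0.008,-0.016,-0.04,0,0,0,0,0,-0.0064,0,0,0,1.2,0,0,-0.0064,0,0,0,1.2,0,0,-0.0064,0,0,0,1.2,0,0,0,0,0,0,0]' | python3 steer.py | head -2; python3 chk.py
echo '[0,0,-0.0064,0,0,0,1.2,0,0,-0.0064,0,0,0,1.2,0,0,-0.0064,0,0,0,1.2,0,0,0,0,0,0,0]' | python3 steer.py | head -2; python3 chk.py
```

```text
time_s: 12.28
eef_pos: [0.4583, -0.2779, 0.2065]
sd [0. 0. 0.] 0.00027
p [ 0.4583 -0.2779  0.2064] tip socket 0.0002 -0.0013 -0.0258 tool axes lat -0.0005 0.0011 tilt 0.28 ang 30.6
F tool [-3.6  2.2 -2.8] T [-0.74 -1.52 -0.03] j [ 1.17  0.16 -0.54  2.21 -0.79  0.41  0.31] t 12.475 op 0.0193
rot err [ 0.0047  0.0017 -0.3607]
time_s: 12.98
eef_pos: [0.4578, -0.2767, 0.2061]
sd [0. 0. 0.] 0.00013
p [ 0.4577 -0.2767  0.2061] tip socket -0.0002 -0.0011 -0.0258 tool axes lat -0.0004 0.001 tilt 0.27 ang 10.0
F tool [-2.7  4.1 -2.1] T [-1.28 -1.36  0.03] j [ 1.12  0.15 -0.48  2.22 -0.81  0.41 -0.03] t 13.175 op 0.0195
rot err [ 0.0048  0.001  -0.7214]
```

To row units: -0.0004 m is -0.0064, 0.12 rad is 1.2.

```bash
echo '[0,0,-0.0064,0,0,0,1.2,0,0,-0.0064,0,0,0,1.2,0,0,-0.0064,0,0,0,1.2,0,0,0,0,0,0,0]' | python3 steer.py | head -2; python3 chk.py
echo '[0,0,-0.0032,0,0,0,0.6,0,0,-0.0032,0,0,0,0.6,0,0,0,0,0,0,0]' | python3 steer.py | head -2; python3 chk.py
```

```text
time_s: 13.68
eef_pos: [0.4575, -0.2755, 0.2059]
sd [0. 0. 0.] 0.00011
p [ 0.4575 -0.2755  0.2059] tip socket -0.0005 -0.0009 -0.0258 tool axes lat -0.0004 0.0009 tilt 0.26 ang -10.7
F tool [-1.8  4.6 -2.6] T [-1.66 -0.93 -0.02] j [ 1.07  0.14 -0.43  2.22 -0.84  0.42 -0.37] t 13.875 op 0.0192
rot err [ 4.8000e-03  4.0000e-04 -1.0815e+00]
time_s: 14.25
eef_pos: [0.4575, -0.275, 0.2059]
sd [0. 0. 0.] 6e-05
p [ 0.4575 -0.275   0.2059] tip socket -0.0006 -0.0009 -0.0259 tool axes lat -0.0004 0.0009 tilt 0.26 ang -17.5
F tool [-0.9  5.1 -2.1] T [-1.73 -0.77 -0.07] j [ 1.05  0.14 -0.41  2.23 -0.84  0.42 -0.49] t 14.45 op 0.0193
rot err [ 4.700e-03  3.000e-04 -1.201e+00]
```

```bash
echo '[0,0,-0.0032,0,0,0,0.6,0,0,0,0,0,0,0]' | python3 steer.py | head -2; python3 chk.py
echo '[0,0,-0.0032,0,0,0,0.6,0,0,0,0,0,0,0]' | python3 steer.py | head -2; python3 chk.py
```

```text
time_s: 14.7
eef_pos: [0.4575, -0.2748, 0.2058]
sd [0. 0. 0.] 4e-05
p [ 0.4574 -0.2748  0.2058] tip socket -0.0008 -0.0008 -0.0259 tool axes lat -0.0005 0.0009 tilt 0.25 ang -20.9
F tool [-1.5  5.3 -2.9] T [-1.82 -0.7  -0.07] j [ 1.04  0.14 -0.4   2.23 -0.84  0.42 -0.54] t 14.9 op 0.0194
rot err [ 4.7000e-03  3.0000e-04 -1.2609e+00]
time_s: 15.15
eef_pos: [0.4575, -0.2746, 0.2058]
sd [0. 0. 0.] 7e-05
p [ 0.4574 -0.2746  0.2058] tip socket -0.0008 -0.0007 -0.0259 tool axes lat -0.0005 0.0009 tilt 0.25 ang -24.4
F tool [ 0.1  5.2 -2.5] T [-1.82 -0.63 -0.07] j [ 1.04  0.14 -0.4   2.23 -0.85  0.42 -0.6 ] t 15.35 op 0.0195
rot err [ 4.600e-03  2.000e-04 -1.321e+00]
```

To row units: -0.0002 m is -0.0032, 0.06 rad is 0.6.

```bash
echo '[0,0,-0.0032,0,0,0,0.6,0,0,0,0,0,0,0]' | python3 steer.py | head -2; python3 chk.py
echo '[0,0,-0.0032,0,0,0,0.6,0,0,0,0,0,0,0]' | python3 steer.py | head -2; python3 chk.py
```

```text
time_s: 15.6
eef_pos: [0.4575, -0.2744, 0.2059]
sd [0. 0. 0.] 6e-05
p [ 0.4575 -0.2744  0.2059] tip socket -0.0008 -0.0007 -0.0259 tool axes lat -0.0005 0.0009 tilt 0.24 ang -27.9
F tool [ 0.6  5.3 -3.1] T [-1.87 -0.56  0.06] j [ 1.03  0.14 -0.39  2.23 -0.85  0.42 -0.66] t 15.8 op 0.0192
rot err [ 0.0045  0.     -1.3816]
time_s: 16.05
eef_pos: [0.4576, -0.2741, 0.2059]
sd [0. 0. 0.] 4e-05
p [ 0.4575 -0.2742  0.2059] tip socket -0.0009 -0.0006 -0.0259 tool axes lat -0.0005 0.0009 tilt 0.24 ang -31.3
F tool [ 0.6  4.8 -3.3] T [-1.89 -0.37  0.02] j [ 1.02  0.14 -0.38  2.23 -0.85  0.42 -0.72] t 16.25 op 0.0191
rot err [ 4.5000e-03 -1.0000e-04 -1.4419e+00]
```

```bash
echo '[0,0,-0.0032,0,0,0,0.6,0,0,0,0,0,0,0]' | python3 steer.py | head -2; python3 chk.py
echo '[0,0,-0.0032,0,0,0,0.6,0,0,0,0,0,0,0]' | python3 steer.py | head -2; python3 chk.py
python3 - <<'E'
from h import *
im=robot.capture("wrist");a=im[100:400,120:520]
t=robot.capture("top")[140:240,390:470]
cv2.imwrite("pics/w5.png",np.hstack([a,cv2.resize(t,(240,300),interpolation=cv2.INTER_CUBIC)]))
E
```

```text
time_s: 16.5
eef_pos: [0.4576, -0.274, 0.2059]
sd [0. 0. 0.] 5e-05
p [ 0.4576 -0.274   0.2059] tip socket -0.0009 -0.0006 -0.0259 tool axes lat -0.0005 0.0009 tilt 0.23 ang -34.8
F tool [ 0.7  6.1 -3. ] T [-1.89 -0.31  0.24] j [ 1.01  0.14 -0.37  2.23 -0.85  0.42 -0.78] t 16.7 op 0.0194
rot err [ 4.4000e-03 -3.0000e-04 -1.5025e+00]
time_s: 16.95
eef_pos: [0.4577, -0.2738, 0.206]
sd [0. 0. 0.] 5e-05
p [ 0.4577 -0.2738  0.206 ] tip socket -0.0009 -0.0005 -0.0259 tool axes lat -0.0005 0.0009 tilt 0.22 ang -38.2
F tool [ 0.3  4.3 -3.3] T [-1.93 -0.21  0.25] j [ 1.    0.14 -0.36  2.23 -0.86  0.42 -0.84] t 17.15 op 0.0191
rot err [ 4.3000e-03 -4.0000e-04 -1.5627e+00]
```

View pics/w5.png

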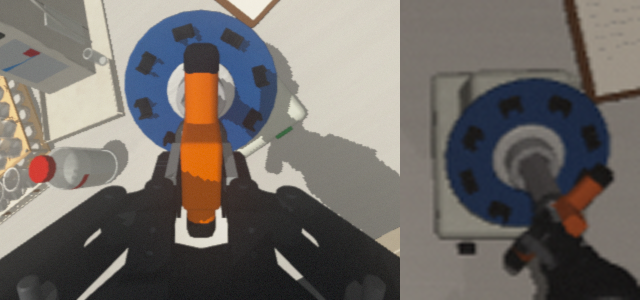

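```bash
echo '[0,0,-0.0032,0,0,0,0.5,0,0,0,0,0,0,0]' | python3 steer.py | head -2; python3 chk.py
echo '[0,0,-0.0032,0,0,0,0.5,0,0,0,0,0,0,0]' | python3 steer.py | head -2; python3 chk.py
```

```text
time_s: 17.5
eef_pos: [0.4578, -0.2736, 0.206]
sd [0. 0. 0.] 5e-05
p [ 0.4577 -0.2736  0.206 ] tip socket -0.0009 -0.0004 -0.0259 tool axes lat -0.0005 0.0009 tilt 0.22 ang -41.1
F tool [ 1.3  4.7 -3.2] T [-1.94 -0.18  0.18] j [ 1.    0.13 -0.36  2.23 -0.86  0.42 -0.88] t 17.7 op 0.0192
rot err [ 4.3000e-03 -5.0000e-04 -1.6124e+00]
time_s: 17.95
eef_pos: [0.4578, -0.2734, 0.2061]
sd [0. 0. 0.] 4e-05
p [ 0.4578 -0.2734  0.2061] tip socket -0.0009 -0.0004 -0.0259 tool axes lat -0.0005 0.0009 tilt 0.22 ang -43.9
F tool [ 0.7  5.5 -2.7] T [-1.95 -0.07  0.14] j [ 0.99  0.13 -0.35  2.23 -0.86  0.42 -0.93] t 18.15 op 0.0195
rot err [ 4.300e-03 -5.000e-04 -1.662e+00]
```

```bash
cat > q.py <<'E'
from h import *
p,r,o=pose();m=r.as_matrix();print("F",(m.T@o["ft_force"]).round(1),"T",(m.T@o["ft_torque"]).round(2),"e7",o["effort"][4:].round(2),"j7",o["joint_pos"][6].round(3),"ang",np.degrees(np.arctan2(m[:,0]@E2,m[:,0]@E1)).round(1))
E
python3 q.py
echo '[0,0,-0.0032,0,0,0,0.6]' | python3 steer.py |head -1; python3 q.py
echo '[0,0,-0.0032,0,0,0,0.6]' | python3 steer.py |head -1; python3 q.py
echo '[0,0,-0.0032,0,0,0,0.6]' | python3 steer.py |head -1; python3 q.py
echo '[0,0,0,0,0,0,0]' | python3 steer.py |head -1; python3 q.py
```

```text
F [ 0.7  5.5 -2.7] T [-1.95 -0.07  0.14] e7 [-1.17  1.19  0.12] j7 -0.933 ang -43.9
time_s: 18.27
F [ 0.5  4.1 -4.1] T [-1.87 -0.06  0.03] e7 [-1.25  1.02  0.47] j7 -0.993 ang -47.4
time_s: 18.4
F [ 1.1  4.2 -4.6] T [-1.76  0.02  0.  ] e7 [-1.25  0.89  0.39] j7 -1.052 ang -50.9
time_s: 18.52
F [ 0.6  3.5 -5.3] T [-1.64 -0.01 -0.01] e7 [-1.23  0.75  0.38] j7 -1.111 ang -54.3
time_s: 18.65
F [ 1.   4.1 -4.7] T [-1.7  -0.04  0.09] e7 [-1.2   0.83 -0.03] j7 -1.11 ang -54.2
```

To row units: -0.03 m is -0.48, 0.03 m is 0.48, -0.1 rad is -1.

```bash
echo '[0,0,0,-0.16,0,0,-1,0,0,0,-0.32,0,0,0,0,0,0,-0.48,0,0,0,0,0,0.48,-0.48,0,0,0,0,0,0.48,0,0,0,0]' | python3 steer.py |head -3
echo '[0,0,0,0,0,0,0]' | python3 steer.py |head -3
python3 - <<'E'
from h import *
p,r,o=pose();w=robot.camera_params("wrist");im=robot.capture("wrist");cv2.imwrite("pics/w6.png",im);np.savez("w6.npz",K=w["intrinsics"],T=w["cam_to_world"])
u=proj([MOUTH],w)[0];print(u,o["time_s"]);X,Y=(u-[45,37]).astype(int);print(X,Y)
a=cv2.resize(im[Y:Y+75,X:X+90],None,fx=6,fy=6,interpolation=cv2.INTER_CUBIC);cv2.imwrite("pics/w6c.png",a)
E
```

```text
time_s: 19.27
eef_pos: [0.3704, -0.312, 0.2552]
eef_rot: [0.874, -0.382, 0.274, -0.126]
time_s: 19.4
eef_pos: [0.3693, -0.312, 0.2524]
eef_rot: [0.873, -0.385, 0.272, -0.127]
[270.23379024 173.41078251] 19.4
225 136
```

View pics/w6c.png

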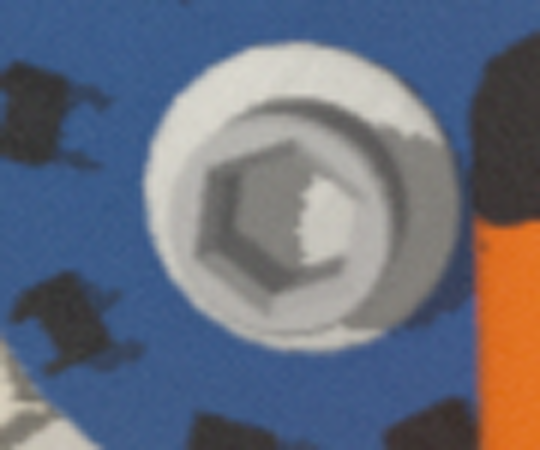

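Run:
```python
from h import *
d=np.load("w6.npz");w={"intrinsics":d["K"],"cam_to_world":d["T"]}
q=[]
for u in((210,172),(295,143),(367,198),(270,305),(200,250)):
    o,dd=ray(np.array([225,136])+np.array(u)/6,w);q.append(o+dd*(N@(MOUTH-o))/(N@dd))
q=np.array(q);c=(q[1]+q[3])/2;print(c.round(4))
v=q-c;a=np.degrees(np.arctan2(v@E2,v@E1));print(a.round(0),np.linalg.norm(v,axis=1).round(4),"phase",np.degrees(np.angle(np.exp(6j*np.radians(a)).sum()))/6)
p,r,o=pose();x=r.as_matrix()[:,0];print("tool ang",np.degrees(np.arctan2(x@E2,x@E1)))
```

```text
[ 0.5136 -0.2759  0.129 ]
[   3.  -60. -121.  120.   58.] [0.0175 0.0169 0.0181 0.0169 0.0176] phase -0.04910249522919489
tool ang -48.49812146581837
```

Run:
```python
from h import *
G=ins(-60);rows(MOUTH+.136*N-.003*G.as_matrix()[:,0],G)
```

```text
n 2 row [0.0005, -0.0298, 0.024, -0.0005, 0.0018, 0.1004] dist 0.0764
```

```bash
echo '[0,0.008,-0.4768,0.192,-0.005,0.018,1.004,0,0.008,-0.4768,0.288,-0.005,0.018,1.004,0,0,0,0.192,0,0,0,0,0,0,0,0,0,0]' | python3 steer.py |head -1
python3 chk.py -60
```

```text
time_s: 19.95
sd [0.0001 0.0005 0.0003] 0.00042
p [ 0.4324 -0.2753  0.2463] tip socket 0.0006 -0.0023 0.0216 tool axes lat 0.0024 0.0006 tilt 0.21 ang -60.0
F tool [-1.5  1.6  2.7] T [-0.99 -0.54 -0.02] j [ 1.    0.04 -0.3   2.21 -0.79  0.55 -1.28] t 20.15 op 0.0191
rot err [ 0.001  -0.0034  0.0001]
```

To row units: 0.01 m is 0.16, -0.0024 m is -0.0384, -0.0034 rad is -0.034.

```bash
echo '[0,-0.0384,-0.0096,0.16,0.01,-0.034,0,0,0,0,0,0,0,0]' | python3 steer.py |head -1
python3 chk.py -60
```

```text
time_s: 20.4
sd [0.     0.0002 0.0002] 0.00025
p [ 0.438  -0.2729  0.238 ] tip socket 0.0005 0.0004 0.0116 tool axes lat -0.0001 -0.0006 tilt 0.05 ang -60.0
F tool [-0.7  1.8  1.7] T [-0.92 -0.56 -0.01] j [ 1.    0.06 -0.31  2.22 -0.8   0.52 -1.27] t 20.6 op 0.0194
rot err [-0.0003 -0.0008  0.0003]
```

```bash
echo '[0,0,0.0064,0.128,0,0,0,0,0,0,0.096,0,0,0,0,0,0,0.096,0,0,0,0,0,0,0,0,0,0]' | python3 steer.py |head -1
python3 chk.py -60
echo '[0,0,0,0.112,0,0,0,0,0,0,0.096,0,0,0,0,0,0,0.08,0,0,0,0,0,0,0,0,0,0]' | python3 steer.py |head -1
python3 chk.py -60
```

```text
time_s: 21.1
sd [0.     0.0001 0.0002] 0.00034
p [ 0.4493 -0.273   0.2215] tip socket 0.0003 0.0001 -0.0084 tool axes lat 0.0001 -0.0003 tilt 0.06 ang -60.0
F tool [-0.2  1.6  2.5] T [-0.91 -0.59  0.01] j [ 0.98  0.1  -0.32  2.22 -0.83  0.47 -1.24] t 21.3 op 0.0192
rot err [-0.0004 -0.001   0.0004]
time_s: 21.8
sd [0. 0. 0.] 0.0001
p [ 0.4599 -0.2731  0.2074] tip socket 0.001 -0.0004 -0.0261 tool axes lat 0.0007 -0.0007 tilt 0.13 ang -60.0
F tool [-1.1  0.5 -4.7] T [-0.63 -0.65  0.06] j [ 0.97  0.13 -0.33  2.23 -0.86  0.43 -1.22] t 22.0 op 0.0191
rot err [-0.0008 -0.0021  0.0005]
```

```bash
echo '[0,0,-0.0032,0,0,0,0.8,0,0,0,0,0,0,0]' | python3 steer.py |head -1; python3 q.py
echo '[0,0,-0.0032,0,0,0,0.8,0,0,0,0,0,0,0]' | python3 steer.py |head -1; python3 q.py
echo '[0,0,-0.0016,0,0,0,0.5,0,0,0,0,0,0,0]' | python3 steer.py |head -1; python3 q.py
echo '[0,0,-0.0016,0,0,0,0.5,0,0,0,0,0,0,0]' | python3 steer.py |head -1; python3 q.py
echo '[0,0,-0.0016,0,0,0,0.5,0,0,0,0,0,0,0]' | python3 steer.py |head -1; python3 q.py
```

```text
time_s: 22.25
F [-1.1  1.3 -5.7] T [-0.81 -0.55  0.03] e7 [-0.92 -0.62 -0.13] j7 -1.293 ang -64.5
time_s: 22.5
F [-1.9  2.4 -6.6] T [-0.97 -0.54  0.03] e7 [-0.99 -0.64 -0.09] j7 -1.371 ang -69.1
time_s: 22.75
F [-0.8  1.8 -6.7] T [-1.06 -0.59 -0.02] e7 [-1.03 -0.66 -0.05] j7 -1.419 ang -71.9
time_s: 23.0
F [-1.9  2.5 -6.4] T [-1.13 -0.52  0.02] e7 [-1.06 -0.67 -0.05] j7 -1.468 ang -74.8
time_s: 23.25
F [-1.   1.8 -6.9] T [-1.13 -0.42 -0.08] e7 [-1.12 -0.67 -0.13] j7 -1.517 ang -77.6
```

To row units: -0.0001 m is -0.0016, 0.05 rad is 0.5.

```bash
echo '[0,0,-0.0016,0,0,0,0.5,0,0,0,0,0,0,0]' | python3 steer.py |head -1; python3 q.py
echo '[0,0,-0.0016,0,0,0,0.5,0,0,0,0,0,0,0]' | python3 steer.py |head -1; python3 q.py
echo '[0,0,-0.0016,0,0,0,0.5,0,0,0,0,0,0,0]' | python3 steer.py |head -1; python3 q.py; python3 chk.py -60
```

```text
time_s: 23.5
F [-1.7  1.4 -6.1] T [-1.18 -0.4  -0.07] e7 [-1.17 -0.66 -0.19] j7 -1.566 ang -80.5
time_s: 23.75
F [-0.4  1.8 -6.3] T [-1.1  -0.37 -0.08] e7 [-1.13 -0.65 -0.16] j7 -1.615 ang -83.4
time_s: 24.0
F [-0.9  3.1 -6.1] T [-1.08 -0.26 -0.19] e7 [-1.16 -0.64 -0.2 ] j7 -1.663 ang -86.2
sd [0. 0. 0.] 4e-05
p [ 0.4603 -0.2727  0.2076] tip socket 0.0001 -0.0003 -0.0261 tool axes lat 0.0003 -0.0001 tilt 0.1 ang -86.2
F tool [-0.1  1.9 -5.7] T [-1.08 -0.28 -0.14] j [ 0.92  0.13 -0.28  2.23 -0.87  0.44 -1.66] t 24.2 op 0.0193
rot err [-0.0006 -0.0017 -0.4572]
```

```bash
echo '[0,0,-0.0032,0,0,0,0.6,0,0,0,0,0,0,0]' | python3 steer.py |head -1; python3 q.py
echo '[0,0,-0.0032,0,0,0,0.6,0,0,0,0,0,0,0]' | python3 steer.py |head -1; python3 q.py
echo '[0,0,-0.0032,0,0,0,0.6,0,0,0,0,0,0,0]' | python3 steer.py |head -1; python3 q.py; python3 chk.py -60
```

```text
time_s: 24.45
F [ 0.3  1.5 -6. ] T [-1.12 -0.27 -0.  ] e7 [-1.02 -0.66 -0.08] j7 -1.723 ang -89.7
time_s: 24.7
F [-0.6  1.7 -6.3] T [-1.03 -0.14  0.14] e7 [-0.89 -0.67  0.06] j7 -1.782 ang -93.2
time_s: 24.95
F [ 0.4  2.7 -6.5] T [-1.1  -0.11  0.2 ] e7 [-0.81 -0.67  0.14] j7 -1.842 ang -96.6
sd [0. 0. 0.] 4e-05
p [ 0.4608 -0.2727  0.208 ] tip socket 0.0002 -0.0003 -0.0261 tool axes lat 0.0002 -0.0002 tilt 0.1 ang -96.6
F tool [-1.7  1.4 -6.9] T [-1.15 -0.1   0.18] j [ 0.9   0.13 -0.25  2.23 -0.88  0.44 -1.84] t 25.15 op 0.0191
rot err [-0.001  -0.0015 -0.6391]
```

To row units: 0.0003 m is 0.0048, 0.0002 m is 0.0032, -0.1 rad is -1.

```bash
echo '[0,0,0.0048,0,0,0,-1,0,0,0.0032,0,0,0,-0.6,0,0,0,0,0,0,0]' | python3 steer.py |head -1; python3 q.py
echo '[0,0,0.0048,0,0,0,-1,0,0,0.0048,0,0,0,-1,0,0,0,0,0,0,0]' | python3 steer.py |head -1; python3 q.py
```

```text
time_s: 25.52
F [-1.7  2.2 -5.6] T [-1.09 -0.28  0.08] e7 [-0.97 -0.68  0.13] j7 -1.683 ang -87.4
time_s: 25.9
F [-0.4  0.7 -6.4] T [-1.07 -0.48 -0.08] e7 [-1.08 -0.66  0.07] j7 -1.486 ang -75.9
```

To row units: -0.0003 m is -0.0048, -0.0001 m is -0.0016, 0.1 rad is 1.

```bash
echo '[0,0,-0.0048,0,0,0,1,0,0,-0.0016,0,0,0,0.5,0,0,0,0,0,0,0]' | python3 steer.py |head -1; python3 q.py
echo '[0,0,0.0048,0,0,0,-1.3,0,0,0,-0.16,0,0,0,0,0,0,-0.32,0,0,0,0,0,0,-0.48,0,0,0]' | python3 steer.py |head -1; python3 q.py
echo '[0,0,0.48,-0.48,0,0,0,0,0,0.48,0,0,0,0,0,0,0,0,0,0,0]' | python3 steer.py |head -3
python3 - <<'E'
from h import *
for k in range(3): robot.capture("wrist")
w=robot.camera_params("wrist");im=robot.capture("wrist");cv2.imwrite("pics/w7.png",im);np.savez("w7.npz",K=w["intrinsics"],T=w["cam_to_world"])
# rectify mouth plane patches (0.1 mm/px... 0.2) and find hex edge directions from gradients
for f,n in(("w1","w1"),("w2","w2"),("w6","w6"),("w7","w7")):
    d=np.load(f+".npz");ww={"intrinsics":d["K"],"cam_to_world":d["T"]};I=cv2.cvtColor(cv2.imread(f"pics/{n}.png"),cv2.COLOR_BGR2GRAY)
    g=np.linspace(-.02,.02,161);A,B=np.meshgrid(g,g);P=MOUTH+A.reshape(-1,1)*E1+B.reshape(-1,1)*E2
    uv=proj(P,ww).astype(np.float32).reshape(161,161,2);pt=cv2.GaussianBlur(cv2.remap(I,uv[...,0],uv[...,1],cv2.INTER_CUBIC),(0,0),3).astype(np.float32)
    gx,gy=cv2.Sobel(pt,cv2.CV_32F,1,0),cv2.Sobel(pt,cv2.CV_32F,0,1);rr=np.hypot(A,B);m=(rr<.017)&(rr>.009)
    mag=np.hypot(gx,gy)[m];th=np.arctan2(gy,gx)[m];s=(mag**2*np.exp(6j*th)).sum()/(mag**2).sum()
    print(n,"flat-normal phase -> corner phase",(np.degrees(np.angle(s))/6+30+30)%60-30,abs(s).round(2))
G=frame(np.array([0,0,-1.]),np.array([.989,.145,0]))
p,r,o=pose();print(p,o["joint_pos"].round(2),o["time_s"])
h=R.from_rotvec((G*r.inv()).as_rotvec()*.5)*r;M=np.array([.42,-.05,.31])
rows(M,h);rows(np.array([.45,.232,.28]),G,None,M,h)
E
```

```text
time_s: 26.28
F [-1.5  2.1 -6.2] T [-1.09 -0.25  0.07] e7 [-0.97 -0.63 -0.02] j7 -1.634 ang -84.6
time_s: 26.78
F [0.7 1.  3.1] T [-1.05 -0.18  0.05] e7 [-1.58 -1.05  0.24] j7 -1.59 ang -77.2
time_s: 27.15
eef_pos: [0.3583, -0.2872, 0.2459]
eef_rot: [0.749, -0.59, 0.233, -0.189]
w1 flat-normal phase -> corner phase -7.731636 0.58
w2 flat-normal phase -> corner phase -9.231209 0.51
w6 flat-normal phase -> corner phase 0.048065186 0.58
w7 flat-normal phase -> corner phase 25.547714 0.58
[ 0.3615711  -0.28707379  0.24773031] [ 1.05 -0.03 -0.17  2.28 -0.84  0.66 -1.4 ] 27.35
n 9 row [-0.0103, -0.0288, 0.0033, 0.009, -0.0503, -0.1615] dist 0.252
n 9 row [0.0276, -0.0181, 0.0113, 0.009, -0.0503, -0.1615] dist 0.2852
```

Run:
```python
from h import *
G=ins(-34.5);rows(MOUTH+.141*N-.003*G.as_matrix()[:,0],G,5)
```

```text
n 5 row [0.0037, -0.0111, 0.0087, -0.0002, -0.0002, -0.1486] dist 0.0717
```

```bash
echo '[0,0.0592,-0.1776,0.1392,0,0,-1.486,0,0.0592,-0.1776,0.1392,0,0,-1.486,0,0.0592,-0.1776,0.1392,0,0,-1.486,0,0.0592,-0.1776,0.1392,0,0,-1.486,0,0.0592,-0.1776,0.1392,0,0,-1.486]' | python3 steer.py |head -1
echo '[0,0,0,0,0,0,0,0,0,0,0,0,0,0]' | python3 steer.py |head -1
python3 chk.py -34.5
```

```text
time_s: 27.98
time_s: 28.22
sd [0.     0.0001 0.    ] 0.00031
p [ 0.431  -0.2752  0.2439] tip socket -0.0009 -0.001 0.0204 tool axes lat -0.0001 0.0014 tilt 0.09 ang -34.7
F tool [-1.4  0.4  2.3] T [-0.7  -0.93  0.03] j [ 0.96  0.04 -0.25  2.22 -0.8   0.55 -0.82] t 28.425 op 0.0193
rot err [ 0.0006 -0.0014 -0.0034]
```

To row units: -0.0014 m is -0.0224, 0.014 m is 0.224.

```bash
echo '[0,0,-0.0224,0.224,0,0,0,0,0,0,0,0,0,0]' | python3 steer.py |head -1
python3 chk.py -34.5
echo '[0,0,0,0.128,0,0,0,0,0,0,0.128,0,0,0,0,0,0,0.096,0,0,0,0,0,0,0,0,0,0]' | python3 steer.py |head -1
python3 chk.py -34.5
```

```text
time_s: 28.68
sd [0.     0.0002 0.0003] 0.00046
p [ 0.4401 -0.2734  0.2325] tip socket -0.0 0.0008 0.0059 tool axes lat -0.0005 -0.0006 tilt 0.02 ang -34.6
F tool [-0.9  1.4  2.1] T [-0.67 -0.98  0.03] j [ 0.95  0.07 -0.26  2.22 -0.82  0.51 -0.8 ] t 28.875 op 0.0192
rot err [-0.0001 -0.0004 -0.0018]
time_s: 29.38
sd [0.     0.0001 0.0002] 0.00035
p [ 0.4527 -0.2734  0.2148] tip socket 0.0002 0.0005 -0.0158 tool axes lat -0.0001 -0.0005 tilt 0.06 ang -34.6
F tool [-1.5  0.9  3.1] T [-0.62 -0.91  0.02] j [ 0.94  0.11 -0.28  2.23 -0.86  0.46 -0.77] t 29.575 op 0.0191
rot err [ 0.0001 -0.0011 -0.0016]
```

Units first: shifts go in shares of 62.5 mm and turns go in units of 0.1 rad. So 0.006 m is 0.096, 0.0053 m is 0.0848.

```bash
echo '[0,0,0.0064,0.096,0,0,0,0,0,0,0.0848,0,0,0,0,0,0,0,0,0,0]' | python3 steer.py |head -1
python3 chk.py -34.5
echo '[0,0,-0.0064,0,0,0,1.2,0,0,-0.0064,0,0,0,1.2,0,0,-0.0064,0,0,0,1.2]' | python3 steer.py |head -1;python3 q.py
echo '[0,0,-0.0064,0,0,0,1.2,0,0,-0.0064,0,0,0,1.2,0,0,0,0,0,0,0]' | python3 steer.py |head -1;python3 q.py
echo '[0,0,-0.0064,0,0,0,1,0,0,0,0,0,0,0]' | python3 steer.py |head -1;python3 q.py
echo '[0,0,-0.0064,0,0,0,1,0,0,0,0,0,0,0]' | python3 steer.py |head -1;python3 q.py
python3 chk.py -34.5
```

```text
time_s: 29.95
sd [0. 0. 0.] 7e-05
p [ 0.4589 -0.2745  0.2064] tip socket 0.0005 -0.0009 -0.0262 tool axes lat 0.0009 0.0004 tilt 0.17 ang -34.6
F tool [ -3.3   0.6 -10.5] T [-0.56 -1.22  0.05] j [ 0.93  0.13 -0.29  2.23 -0.88  0.43 -0.75] t 30.15 op 0.019
rot err [ 0.0008 -0.003  -0.002 ]
time_s: 30.52
F [-1.6  2.7 -9.5] T [-1.23 -0.91 -0.24] e7 [-1.5  -0.58  0.52] j7 -1.109 ang -55.4
time_s: 30.9
F [ -1.    2.7 -10.7] T [-1.51 -0.73  0.07] e7 [-1.28 -0.58 -0.11] j7 -1.343 ang -69.0
time_s: 31.15
F [ -1.2   3.6 -10.9] T [-1.58 -0.53 -0.04] e7 [-1.35 -0.58 -0.13] j7 -1.442 ang -74.7
time_s: 31.4
F [ -1.8   3.6 -11.7] T [-1.71 -0.38  0.1 ] e7 [-1.32 -0.59 -0.06] j7 -1.541 ang -80.5
sd [0. 0. 0.] 8e-05
p [ 0.4601 -0.2732  0.2072] tip socket 0.0 -0.001 -0.0263 tool axes lat 0.0009 0.0002 tilt 0.18 ang -80.5
F tool [ -1.    4.1 -10.5] T [-1.7  -0.41  0.07] j [ 0.84  0.12 -0.19  2.23 -0.9   0.44 -1.54] t 31.6 op 0.0193
rot err [ 5.000e-04 -3.200e-03 -8.026e-01]
```

To row units: -0.0001 m is -0.0016, 0.04 rad is 0.4.

```bash
echo '[0,0,-0.0016,0,0,0,0.4]' | python3 steer.py |head -1;python3 q.py
echo '[0,0,-0.0016,0,0,0,0.4]' | python3 steer.py |head -1;python3 q.py
echo '[0,0,0,0,0,0,0]' | python3 steer.py |head -1;python3 q.py
```

```text
time_s: 31.72
F [ -0.1   4.5 -11. ] T [-1.74 -0.31 -0.48] e7 [-1.83 -0.58 -0.18] j7 -1.58 ang -82.7
time_s: 31.85
F [ -1.5   4.5 -10.8] T [-1.72 -0.25 -0.45] e7 [-1.83 -0.58 -0.22] j7 -1.619 ang -85.0
time_s: 31.98
F [ -0.9   4.  -11.2] T [-1.77 -0.2  -0.21] e7 [-1.59 -0.58 -0.27] j7 -1.619 ang -85.0
```

```bash
echo '[0,0,0.0064,-0.016,0,0,-1.4,0,0,0.0064,0,0,0,-1.4,0,0,0,-0.096,0,0,0,0,0,0,-0.32,0,0,0,0,0,0,-0.48,0,0,0]' | python3 steer.py |head -1; python3 q.py
echo '[0,0,0.48,-0.56,0,0,0,0,0,0.48,0,0,0,0,0,0,0,0,0,0,0]' | python3 steer.py |head -3
cat > ph.py <<'E'
from h import *
import sys
n=sys.argv[1]
for k in range(2): robot.capture("wrist")
w=robot.camera_params("wrist");im=robot.capture("wrist");cv2.imwrite(f"pics/{n}.png",im);np.savez(n+".npz",K=w["intrinsics"],T=w["cam_to_world"])
I=cv2.cvtColor(im,cv2.COLOR_BGR2GRAY)
g=np.linspace(-.02,.02,161);A,B=np.meshgrid(g,g);P=MOUTH+A.reshape(-1,1)*E1+B.reshape(-1,1)*E2
uv=proj(P,w).astype(np.float32).reshape(161,161,2);pt=cv2.GaussianBlur(cv2.remap(I,uv[...,0],uv[...,1],cv2.INTER_CUBIC),(0,0),3).astype(np.float32)
gx,gy=cv2.Sobel(pt,cv2.CV_32F,1,0),cv2.Sobel(pt,cv2.CV_32F,0,1);rr=np.hypot(A,B);m=(rr<.017)&(rr>.009)
mag=np.hypot(gx,gy)[m];th=np.arctan2(gy,gx)[m];s=(mag**2*np.exp(6j*th)).sum()/(mag**2).sum()
print("corner phase",(np.degrees(np.angle(s))/6+60)%60-30,abs(s).round(2))
G=frame(np.array([0,0,-1.]),np.array([.989,.145,0]))
p,r,o=pose();print(p,o["joint_pos"].round(2),o["time_s"])
h=R.from_rotvec((G*r.inv()).as_rotvec()*.5)*r;M=np.array([.42,-.05,.31])
rows(M,h);rows(np.array([.45,.232,.28]),G,None,M,h)
E
python3 ph.py w8
```

```text
time_s: 32.6
F [-0.8  2.7  2.5] T [-1.03 -0.32  0.04] e7 [-1.63 -1.02  0.31] j7 -1.442 ang -69.1
time_s: 32.98
eef_pos: [0.3601, -0.2955, 0.2488]
eef_rot: [0.789, -0.535, 0.246, -0.173]
corner phase 7.9574738 0.55
[ 0.36280513 -0.29477686  0.25002018] [ 0.97 -0.02 -0.08  2.27 -0.83  0.67 -1.26] 33.125
n 9 row [-0.0077, -0.0302, 0.0032, 0.012, -0.0476, -0.1542] dist 0.2584
n 9 row [0.0281, -0.0171, 0.0108, 0.012, -0.0476, -0.1542] dist 0.2852
```

```bash
cat > ph2.py <<'E'
from h import *
import sys
for n in sys.argv[1:]:
    d=np.load(n+".npz");w={"intrinsics":d["K"],"cam_to_world":d["T"]};I=cv2.cvtColor(cv2.imread(f"pics/{n}.png"),cv2.COLOR_BGR2GRAY)
    out=[]
    for sg in(2,4):
      for lo,hi in((.008,.014),(.009,.017),(.011,.018)):
        g=np.linspace(-.02,.02,161);A,B=np.meshgrid(g,g);P=MOUTH+A.reshape(-1,1)*E1+B.reshape(-1,1)*E2
        uv=proj(P,w).astype(np.float32).reshape(161,161,2);pt=cv2.GaussianBlur(cv2.remap(I,uv[...,0],uv[...,1],cv2.INTER_CUBIC),(0,0),sg).astype(np.float32)
        gx,gy=cv2.Sobel(pt,cv2.CV_32F,1,0),cv2.Sobel(pt,cv2.CV_32F,0,1);rr=np.hypot(A,B);m=(rr<hi)&(rr>lo)
        mag=np.hypot(gx,gy)[m];th=np.arctan2(gy,gx)[m];s=(mag**2*np.exp(6j*th)).sum()/(mag**2).sum()
        out.append(((np.degrees(np.angle(s))/6+60)%60-30).round(1))
    print(n,out,"key ang at capture n/a; mean grey",pt.mean().round(0))
E
python3 ph2.py w1 w2 w6 w7 w8
python3 - <<'E'
from h import *
for k in range(2): robot.capture("top")
w=robot.camera_params("wrist");cv2.imwrite("pics/w9.png",robot.capture("wrist"));np.savez("w9.npz",K=w["intrinsics"],T=w["cam_to_world"])
E
python3 ph2.py w9
```

```text
w1 [np.float32(-7.2), np.float32(-7.7), np.float32(-8.5), np.float32(-7.6), np.float32(-7.8), np.float32(-8.3)] key ang at capture n/a; mean grey 134.0
w2 [np.float32(-8.1), np.float32(-9.5), np.float32(-9.5), np.float32(-9.2), np.float32(-9.2), np.float32(-9.5)] key ang at capture n/a; mean grey 128.0
w6 [np.float32(2.0), np.float32(0.1), np.float32(-0.1), np.float32(1.5), np.float32(0.0), np.float32(0.1)] key ang at capture n/a; mean grey 151.0
w7 [np.float32(29.7), np.float32(25.6), np.float32(25.4), np.float32(29.0), np.float32(25.6), np.float32(25.5)] key ang at capture n/a; mean grey 162.0
w8 [np.float32(11.8), np.float32(7.8), np.float32(7.5), np.float32(13.1), np.float32(8.2), np.float32(7.7)] key ang at capture n/a; mean grey 163.0
w9 [np.float32(12.5), np.float32(9.5), np.float32(8.7), np.float32(14.9), np.float32(9.7), np.float32(8.6)] key ang at capture n/a; mean grey 163.0
```

Run:
```python
from h import *
G=ins(-52);rows(MOUTH+.141*N-.003*G.as_matrix()[:,0],G,2)
im=cv2.imread("pics/w9.png");h=cv2.cvtColor(im,cv2.COLOR_BGR2HSV);mk=cv2.inRange(h,(4,150,60),(16,255,255))
for y in range(150,320,20):
    x=np.where(mk[y,250:400]>0)[0]
    if len(x):print(y,x[0]+250,x[-1]+250,end="|")
```

```text
n 2 row [0.0026, -0.0288, 0.0224, -0.0006, -0.0003, -0.1474] dist 0.073
190 305 337|210 306 336|230 303 338|250 300 341|270 301 341|290 302 340|310 307 335|
```

```bash
echo '[0,0.0416,-0.4608,0.3584,-0.006,-0.003,-1.474,0,0.0416,-0.4608,0.3584,-0.006,-0.003,-1.474,0,0,0,0,0,0,0,0,0,0,0,0,0,0]' | python3 steer.py |head -1
python3 chk.py -52
```

```text
time_s: 33.78
sd [0.0001 0.0001 0.0001] 0.00024
p [ 0.4311 -0.2748  0.2439] tip socket -0.0016 -0.0013 0.0204 tool axes lat 0.0 0.002 tilt 0.1 ang -52.2
F tool [-0.8  1.4  2.4] T [-0.93 -0.75 -0.01] j [ 0.88  0.03 -0.17  2.23 -0.8   0.55 -1.12] t 33.975 op 0.0194
rot err [ 0.0015 -0.0008 -0.0029]
```

To row units: 0.014 m is 0.224, -0.002 m is -0.032, 0.0015 rad is 0.015.

```bash
echo '[0,0,-0.032,0.224,0.015,0,0,0,0,0,0,0,0,0]' | python3 steer.py |head -1
python3 chk.py -52
echo '[0,0,0.0064,0.16,0,0,0,0,0,0,0.16,0,0,0,0,0,0,0.112,0,0,0,0,0,0,0.072,0,0,0,0,0,0,0,0,0,0]' | python3 steer.py |head -1
python3 chk.py -52
```

```text
time_s: 34.22
sd [0.     0.0002 0.0003] 0.0004
p [ 0.441  -0.2728  0.233 ] tip socket 0.0004 0.0008 0.0058 tool axes lat -0.0004 -0.0008 tilt 0.04 ang -52.1
F tool [-0.7  1.2  2.5] T [-0.85 -0.77 -0.04] j [ 0.87  0.06 -0.18  2.23 -0.83  0.52 -1.11] t 34.425 op 0.019
rot err [-0.0006  0.0004 -0.0016]
time_s: 35.05
sd [0.     0.     0.0001] 0.00022
p [ 0.4589 -0.2728  0.2074] tip socket 0.0004 0.0004 -0.0254 tool axes lat -0.0001 -0.0006 tilt 0.04 ang -52.1
F tool [-1.3  0.9  3.2] T [-0.84 -0.62  0.06] j [ 0.86  0.12 -0.2   2.23 -0.9   0.45 -1.05] t 35.25 op 0.019
rot err [-0.0007 -0.0003 -0.0013]
```

```bash
echo '[0,0,-0.0048,0.008,0,0,1.1,0,0,-0.0048,0,0,0,1.1,0,0,-0.0048,0,0,0,1.1]' | python3 steer.py |head -1;python3 q.py
echo '[0,0,-0.0016,0,0,0,0.4]' | python3 steer.py |head -1;python3 q.py
echo '[0,0,-0.0016,0,0,0,0.4]' | python3 steer.py |head -1;python3 q.py
echo '[0,0,-0.0016,0,0,0,0.3]' | python3 steer.py |head -1;python3 q.py
```

```text
time_s: 35.62
F [0.6 3.6 2.6] T [-1.43 -0.11 -0.2 ] e7 [-1.42  0.06  0.49] j7 -1.374 ang -71.2
time_s: 35.75
F [-0.1  3.3  1.4] T [-1.5  -0.04 -0.19] e7 [-1.42  0.07 -0.04] j7 -1.412 ang -73.3
time_s: 35.88
F [-0.2  3.5  2.4] T [-1.43 -0.01 -0.18] e7 [-1.41  0.06  0.06] j7 -1.451 ang -75.6
time_s: 36.0
F [-0.1  2.6  1.1] T [-1.57  0.09 -0.16] e7 [-1.48  0.16 -0.01] j7 -1.481 ang -77.3
```

To row units: -0.0001 m is -0.0016, 0.03 rad is 0.3.

```bash
echo '[0,0,-0.0016,0,0,0,0.3]' | python3 steer.py |head -1;python3 q.py
echo '[0,0,-0.0016,0,0,0,0.3]' | python3 steer.py |head -1;python3 q.py
```

```text
time_s: 36.12
F [0.1 2.9 1.8] T [-1.67  0.23 -0.25] e7 [-1.6   0.25 -0.07] j7 -1.511 ang -79.1
time_s: 36.25
F [0.1 4.4 0.4] T [-1.71  0.34 -0.34] e7 [-1.73  0.34 -0.16] j7 -1.541 ang -80.8
```

To row units: -0.03 m is -0.48, -0.015 m is -0.24, -0.03 rad is -0.3.

```bash
echo '[0,0,0,0,0,0,-0.3,0,0,0,0,0,0,-0.3,0,0,0,-0.096,0,0,0,0,0,0,-0.24,0,0,0,0,0,0,-0.48,0,0,0]' | python3 steer.py |head -1; python3 q.py
echo '[0,0,0.48,-0.56,0,0,0,0,0,0.48,0,0,0,0,0,0,0,0,0,0,0]' | python3 steer.py |head -3
python3 ph.py w10; python3 ph2.py w10
```

```text
time_s: 36.88
F [-0.7  1.6  3.3] T [-1.04 -0.2   0.03] e7 [-1.68 -1.01  0.38] j7 -1.578 ang -77.3
time_s: 37.25
eef_pos: [0.3614, -0.2861, 0.2445]
eef_rot: [0.75, -0.59, 0.233, -0.191]
corner phase 0.20354462 0.58
[ 0.36410565 -0.28637776  0.24557924] [ 0.91 -0.03 -0.03  2.29 -0.84  0.65 -1.4 ] 37.4
n 9 row [-0.0105, -0.0287, 0.003, 0.0089, -0.0504, -0.1615] dist 0.2513
n 9 row [0.0276, -0.0181, 0.0113, 0.0089, -0.0504, -0.1615] dist 0.2852
w10 [np.float32(-2.2), np.float32(0.0), np.float32(0.1), np.float32(-0.4), np.float32(0.2), np.float32(0.3)] key ang at capture n/a; mean grey 163.0
```

To row units: 0.003 m is 0.048, -0.0287 m is -0.4592, -0.1615 rad is -1.615.

```bash
echo '[0,-0.168,-0.4592,0.048,0.089,-0.504,-1.615,0,-0.168,-0.4592,0.048,0.089,-0.504,-1.615,0,-0.168,-0.4592,0.048,0.089,-0.504,-1.615,0,-0.168,-0.4592,0.048,0.089,-0.504,-1.615,0,-0.168,-0.4592,0.048,0.089,-0.504,-1.615]' | python3 steer.py|head -3
echo '[0,-0.168,-0.4592,0.048,0.089,-0.504,-1.615,0,-0.168,-0.4592,0.048,0.089,-0.504,-1.615,0,-0.168,-0.4592,0.048,0.089,-0.504,-1.615,0,-0.168,-0.4592,0.048,0.089,-0.504,-1.615]' | python3 steer.py|head -3
python3 - <<'E'
from h import *
G=frame(np.array([0,0,-1.]),np.array([.985,.174,0]));rows(np.array([.452,.232,.275]),G)
E
```

```text
time_s: 38.02
eef_pos: [0.4407, -0.1671, 0.2954]
eef_rot: [0.94, -0.211, 0.208, -0.17]
time_s: 38.52
eef_pos: [0.42, -0.0485, 0.3094]
eef_rot: [0.971, 0.12, 0.161, -0.132]
n 10 row [0.0252, -0.0155, 0.0105, 0.0085, -0.0452, -0.1477] dist 0.2844
```

To row units: 0.0252 m is 0.4032, -0.0155 m is -0.248, -0.1477 rad is -1.477.

```bash
echo '[0,0.4032,-0.248,0.168,0.085,-0.452,-1.477,0,0.4032,-0.248,0.168,0.085,-0.452,-1.477,0,0.4032,-0.248,0.168,0.085,-0.452,-1.477,0,0.4032,-0.248,0.168,0.085,-0.452,-1.477,0,0.4032,-0.248,0.168,0.085,-0.452,-1.477]' | python3 steer.py|head -3
echo '[0,0.4032,-0.248,0.168,0.085,-0.452,-1.477,0,0.4032,-0.248,0.168,0.085,-0.452,-1.477,0,0.4032,-0.248,0.168,0.085,-0.452,-1.477,0,0.4032,-0.248,0.168,0.085,-0.452,-1.477,0,0.4032,-0.248,0.168,0.085,-0.452,-1.477]' | python3 steer.py|head -3
echo '[0,0,0,0,0,0,0,0,0,0,0,0,0,0]' | python3 steer.py|head -3
python3 - <<'E'
from h import *
G=frame(np.array([0,0,-1.]),np.array([.985,.174,0]));
for k in range(2):robot.capture("top")
rows(np.array([.452,.232,.275]),G,1)
p,r,o=pose();print(p,r.as_matrix().round(3),o["time_s"],o["opening"])
E
```

```text
time_s: 39.15
eef_pos: [0.4919, 0.0871, 0.3095]
eef_rot: [0.872, 0.477, 0.087, -0.071]
time_s: 39.78
eef_pos: [0.4532, 0.2322, 0.2755]
eef_rot: [0.644, 0.765, 0.001, -0.001]
time_s: 40.02
eef_pos: [0.4538, 0.2302, 0.2753]
eef_rot: [0.646, 0.763, 0.001, -0.001]
n 1 row [0.0033, -0.0018, 0.0002, 0.0009, -0.0019, -0.0105] dist 0.0037
[0.45429149 0.22904447 0.27524008] [[-0.164  0.987  0.001]
 [ 0.987  0.164  0.002]
 [ 0.002  0.001 -1.   ]] 40.125 0.01916108952972498
```

To row units: 0.04 m is 0.64, 0.03 m is 0.48, -0.0105 rad is -0.105.

```bash
echo '[0,0.0528,-0.0288,0.64,0.009,-0.019,-0.105,0,0,0,0.64,0,0,0,0,0,0,0.48,0,0,0,0,0,0,0.16,0,0,0,0,0,0,0,0,0,0]' | python3 steer.py|head -4
python3 - <<'E'
from h import *
G=frame(np.array([0,0,-1.]),np.array([.985,.174,0]));robot.capture("top")
rows(np.array([.452,.232,.1375]),G,1)
print(pose()[2]["ft_force"])
E
```

```text
time_s: 40.75
eef_pos: [0.4518, 0.2324, 0.1551]
eef_rot: [0.642, 0.766, -0.0, -0.0]
ft_force: [0.1, 0.5, -3.5]
n 1 row [-0.0008, -0.0004, 0.0184, 0.0011, -0.0005, 0.0012] dist 0.0184
[ 0.06931672  0.69498827 -2.69729832]
```

```bash
echo '[0,0,0,0.16,0,0,0,0,0,0,0.112,0,0,0,0,0,0,0,0,0,0]' | python3 steer.py|head -4
echo '[0,0,0,0.032,0,0,0,0,0,0,0,0,0,0]' | python3 steer.py|head -4
echo '[0,0,0,0.024,0,0,0,0,0,0,0,0,0,0]' | python3 steer.py|head -4
```

```text
time_s: 41.18
eef_pos: [0.4509, 0.2324, 0.1374]
eef_rot: [0.642, 0.767, -0.001, -0.0]
ft_force: [-1.0, 1.2, -3.8]
time_s: 41.42
eef_pos: [0.4512, 0.2327, 0.1359]
eef_rot: [0.642, 0.767, -0.0, -0.0]
ft_force: [-0.3, -0.2, -3.9]
time_s: 41.68
eef_pos: [0.4515, 0.2328, 0.1355]
eef_rot: [0.642, 0.767, -0.0, 0.0]
ft_force: [-2.4, -1.7, 5.1]
```

```bash
echo '[0.03,0,0,0,0,0,0,0.045,0,0,0,0,0,0,0.05,0,0,0,0,0,0,0.05,0,0,0,0,0,0]' | python3 steer.py
echo '[0.05,0,0,-0.32,0,0,0,0.05,0,0,-0.48,0,0,0,0.05,0,0,-0.8,0,0,0,0.05,0,0,-0.8,0,0,0,0.05,0,0,0,0,0,0]' | python3 steer.py
python3 - <<'E'
from h import *
p,r,o=pose();w=robot.camera_params("wrist");im=robot.capture("wrist");cv2.imwrite("pics/w11.png",im)
h=cv2.cvtColor(im,cv2.COLOR_BGR2HSV);mk=cv2.inRange(h,(5,150,60),(16,255,255))
k,l,s,c=cv2.connectedComponentsWithStats(mk);i=1+s[1:,4].argmax();print(s[i],c[i])
ct,_=cv2.findContours((l==i).astype(np.uint8),0,2);print(cv2.minAreaRect(ct[0]))
ys=s[i,1];ye=ys+s[i,3]-1;a=[np.where(l[y]==i)[0].mean() for y in (ys+2,ye-2)]
e=[onz((a[0],ys),w,.137),onz((a[1],ye),w,.137)];print(np.round(e,4),np.mean(e,0).round(4))
T=robot.capture("top");S=robot.capture("side")
for n,I in(("top",T),("side",S)):
    m=cv2.inRange(cv2.cvtColor(I,cv2.COLOR_BGR2HSV),(6,150,90),(14,255,255));k,l,s,c=cv2.connectedComponentsWithStats(m);print(n,[(s[j].tolist(),c[j].round(1).tolist()) for j in range(1,k) if s[j,4]>20])
E
```

```text
time_s: 42.18
eef_pos: [0.4513, 0.2327, 0.1343]
eef_rot: [0.642, 0.767, -0.0, -0.0]
ft_force: [-0.1, -0.1, -0.6]
opening: 0.0502
grip_force: 0.0
time_s: 42.8
eef_pos: [0.4531, 0.2344, 0.2884]
eef_rot: [0.642, 0.767, 0.004, 0.002]
ft_force: [-0.6, 0.0, 0.1]
opening: 0.05
grip_force: 0.0
[ 309  143   19   83 1375] [318.02909091 183.65018182]
((318.0, 184.0), (82.0, 18.0), 90.0)
[[0.4412 0.2823 0.137 ]
 [0.4582 0.191  0.137 ]] [0.4497 0.2366 0.137 ]
top []
side [([294, 229, 15, 28, 261], [300.6, 241.6])]
```

```bash
python3 -c "
from rig import robot
print(robot.finish_job())"
```

```text
the job is handed in; nothing more can be done
None
```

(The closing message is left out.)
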